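# Lay out the cheese tasting board and rotate the jar feeder

## Task

Lay out the tasting board around its bowl of cheese, left and right as the robot sees them: stand the oldest jar, which is the front one in the sloped feeder, in the round well on the right, the cup of wooden picks in the round well on the left, and the price card in the groove behind the bowl. Refill the feeder from the back with the new jar, which stands alone on the counter, so that the two older jars slide down to the front and the new one is last in line. Everything ends upright and fully seated, and the bowl stays where it is.

Things in the scene. Friction and masses are not known exactly. Their poses are not given: they have to be found in the camera images.
- tasting_board: Wooden board fixed on the counter, 232 x 262 x 18 mm. Origin: middle of its underside; x to its back edge (away from the robot), y left, z up. Seats sunk 5 mm into its top (floors at z 13 mm): bowl's seat at x -46, y 0 mm; round wells 64 mm across at x 53, y 88 (left) and x 53, y -88 (right); groove 46 mm (x) by 92 mm (y) centred at x 84, y 0, behind the bowl.
- bowl: Glazed white bowl of cheese cubes, 124 mm across the rim and 46 mm high, standing loose in its seat in the board. Origin: centre of the underside.
- jar_feeder: Gravity feeder fixed on the counter: one slippery grey lane, 160 mm long, 68 wide, full with three jars. Origin: under the lane's middle, at counter height; x points up the lane to its open back end, y left. Lane floor: rises 13 deg to +x, 38 mm high at x 0, ends at x 74. Clear front stop 24 mm high; flared guides 17 mm high, 56 mm apart at the floor, 66 at the top. A pen lies 65 mm to its left.
- feeder_back_place (a point): Where the centre of the rearmost jar in the full feeder lies, 30 mm behind the feeder's origin and 84 mm above the counter. Jars stand square to the sloping floor (leaning 13 deg to the front) and slide down by themselves until they touch the next jar or the stop, one jar's width (48 mm) apart; a jar set down 5 to 10 mm farther up the slope slides forward to its place.
- jar_front_mid (a point): The oldest jar: the front (lowest, at the stop) of the three in the feeder. All four jars are alike: amber glass, paper label, round metal cap; body 48 mm across and straight up to about 53 mm above the base, cap 43 mm across, 76 mm tall in all, about 0.15 kg. Point: its centre, 38 mm above its base; z along the jar's axis.
- jar_middle_mid (a point): The second jar in the feeder; same shape. Point: its centre, 38 mm above its base.
- jar_back_mid (a point): The third jar in the feeder, at the high back end; same shape. Point: its centre, 38 mm above its base.
- jar_new_mid (a point): The new jar: the only jar standing by itself on the counter, in the row with the cup of picks and the card in front of the slicer; same shape. Point: its centre, 38 mm above its base.
- picks_mid (a point): Small white round cup full of thin wooden picks, standing on the counter: the cup is 51 mm across and 50 mm high, the picks reach 74 mm. Point: on its axis, 36 mm above its base.
- card_mid (a point): Black price card standing on the counter on a black foot: the card is upright, 75 mm wide, up to 10 mm thick and 62 mm high in all; the foot is 30 x 60 mm and 8 mm high. Point: half-way up (31 mm above the base), on the centre; x is square to the card's face, y along its width.

How it is judged:
By the outcome, as a careful person would: the job done as asked, in the order asked, and still so for the second after the job is handed in, with the robot touching nothing.
It also fails if it takes over 144 s, if anything falls off the work surface, if the arm or the gripper's body presses on something with over 40 N, if the wrist force passes 120 N, or if a joint passes its speed limit or range.

## Robot

A 6-joint arm with a two-finger parallel gripper is mounted at the origin on a cart in front of the work surface, level with it; the furniture and walls round the work are solid. World frame = base frame: x ahead of the robot, y to its left, z up, the work surface at z = 0. Lengths are in m, angles in rad, forces in N, time in s.
With the tool pointing down it reaches from about 0.375 to 0.9 m from the base axis. Payload 3.1 kg.
Tool frame: the origin (TCP) lies at the very end of the fingers, on their centre line; the grasp point (between the pads) lies 19 mm behind it (robot.hold_point_z is the z of the grasp point in the tool frame, in m); z points along the fingers, y is the direction in which the jaws open and shut (so a half turn about z gives the same grasp; the last joint's range is limited). The gripper opens to 87 mm and grips with 3 to 60 N. Pads are 19 mm wide; open, the fingers measure 117 mm over their backs; the gripper's body (75 mm by 190 mm) begins 51 mm behind the grasp point.
Start: joints at [1.121, 0.527, 1.433, -0, 1.181, -0.178], TCP at [0.167, 0.602, 0.223] pointing down, gripper open.
Joint ranges: [-3.08, 3.08], [-0.75, 2.2], [0.22, 2.44], [-1.43, 4.57], [0, 2.65], [-2.85, 2.85]. Speed limits (rad/s): [2.79, 2.79, 3.14, 3.14, 3.14, 3.14].

## Interface

Orientations are given as a unit quaternion [x, y, z, w].
In Python, from rig import robot, viewer, spotter gives the robot as it stands.
- The arm moves only by the shell command python3 -m crank 'ROWS' [FORCE]. ROWS is text: rows parted by semicolons, each of 7 numbers parted by spaces: the turn, a rotation vector about the tool's x, y, z in units of 5 degrees (1.0 is 5 degrees), then the shift along the tool's x, y, z in units of 40 mm (1.0 is 40 mm), then the gripper's target within -1 to 1 (shut at 1, half-way at 0, fully open at -1). A call has 1 to 5 rows; each row shifts and turns the pose as measured when the row begins, along the tool's axes as they then stand; what a row does not reach is not made up. A row lasts 1/8 s, in which the tool goes at most 62.5 mm and 10.7 degrees, less where a joint would pass 70% of its speed; a pose out of reach is approached as far as the arm can. A call is refused whole if a number of a shift passes 1 or a number of a turn 1, either way. A call with a gripper value outside its range is refused whole. The fingers move at their own pace and stop on an object; FORCE is the grip in N (left out, the last holds). Time passes only in rows, so rows that do not move let the fingers close. It gives the time, the measured TCP pose, the force and the opening at its end, in the units of the state.
- robot.get_obs(): the state, without advancing time (a new reading comes with each control period).
- viewer.camera(name): name is "scene" or "top" or "wrist"; returns a dict with "img" (384x512x3 uint8, red, green, blue), "camera_matrix" (3x3 intrinsics, pixels), "xyz" and "attitude" of the camera in the world. Camera axes: x right, y down, z forward; pixel columns grow to the right and rows downward; lengths in m; the calibration is good to about 2 mm. A picture is of the moment at which its call begins. There is no depth.
- robot.hand_in(): hands the job in, once; it reports no verdict.
Trained networks look in a picture, given as the dict that the camera call returned (one of the last four; its "shot" number tells which), for a name from the list of things; names that differ only in an ending like _2 or _b are one class to them, and where a whole thing is asked for, a point or a joint stands for the part that bears it (a point fixed in the world has none). Each returns a list of dicts, best first, with "score" (0 to 1); they miss things now and then, are a little off and sometimes report something else, mostly with a low value. They report only what shows in the picture. A call takes as long as a camera call.
- spotter.boxes_of(name, picture): "at" ([x, y, z] in m, in the coordinates of the camera as it stood for that picture, good to about 4 mm: the middle of the surface that is visible of it).
The state is a dict: "time": time; "q": joint angles; "joint_velocities": joint speeds; "joint_torque": joint torques, N m; "position": TCP position; "tool_rot": TCP orientation; "ft_force": force on the tool from outside, world axes, zero at the start; "moment": the same for the moment, N m; "grip_width": finger opening in m.
Only numpy, scipy, OpenCV 4.12 (cv2) and the standard library are available. Lean on these libraries where they do the work, as an engineer would, in place of code of your own. Each camera call takes 0.05 s, during which the arm holds its last target.

## Working session

There is one attempt and no reset: what is moved stays moved. The work goes in short steps, Python scripts to look and compute and a shell command to move; the robot and the scene stay as the last step left them, time stands still between calls to the robot, and variables do not carry over. Pictures are saved under pics/ and viewed, and the job is handed in when it is done.

```bash
ls -la; mkdir -p pics; python3 - <<'E'
from rig import robot, viewer, spotter
import cv2
print(robot.get_obs()); print(robot.hold_point_z)
for n in ("scene","top","wrist"):
    p=viewer.camera(n); cv2.imwrite(f"pics/a_{n}.png",p["img"][:,:,::-1]); print(n,p["camera_matrix"],p["xyz"],p["attitude"],p["shot"])
E
```

```text
total 12
drwxr-xr-x  3 agent agent 4096 Dec  6 19:00 .
drwxr-xr-x 23 root  root  4096 Dec  6 19:00 ..
drwxr-xr-x  2 agent agent 4096 Dec  6 19:00 pics
{'time': 0.0, 'q': array([ 1.12149833e+00,  5.28432226e-01,  1.43386910e+00, -1.43201113e-05,
        1.18140910e+00, -1.78500033e-01]), 'joint_velocities': array([-0.00162307,  0.00081282,  0.0007452 ,  0.0004563 , -0.00076101,
        0.00152828]), 'joint_torque': array([-4.35072971e-04, -4.40044677e+01, -1.76595676e+01,  6.33560889e-02,
        5.82658290e-02, -1.31522334e-04]), 'position': array([0.16684631, 0.60157289, 0.22160305]), 'tool_rot': array([ 1.34982874e-01,  9.90847366e-01, -1.00918927e-03, -3.20653786e-04]), 'ft_force': array([-0.07418165, -0.26098626, -0.05110126]), 'moment': array([-0.0060303 ,  0.03035788,  0.01941659]), 'grip_width': 0.08711664375161465}
-0.0187
scene [[475.87732138   0.         257.74237833]
 [  0.         475.87732138 195.36686933]
 [  0.           0.           1.        ]] [-0.05106129 -0.31596595  1.15620241] [ 0.8556471  -0.44642866  0.12373054 -0.23078182] 1
top [[491.94378783   0.         254.91684432]
 [  0.         491.94378783 185.78455546]
 [  0.           0.           1.        ]] [-0.09007342 -0.11342452  1.30771752] [ 0.76760404 -0.60161178  0.13300723 -0.17651169] 2
wrist [[324.22268112   0.         253.12197651]
 [  0.         324.22268112 195.83580538]
 [  0.           0.           1.        ]] [0.10019228 0.62078542 0.3843928 ] [0.78934554 0.60050053 0.07616274 0.10262537] 3
```

View pics/a_scene.png

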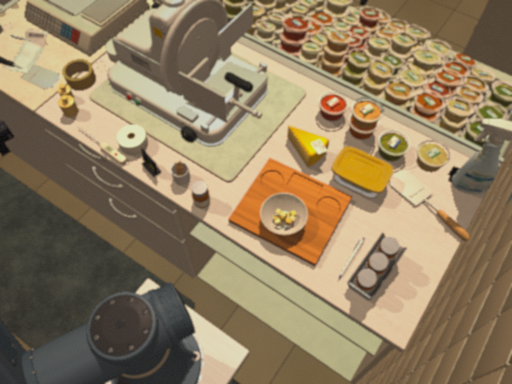

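View pics/a_top.png

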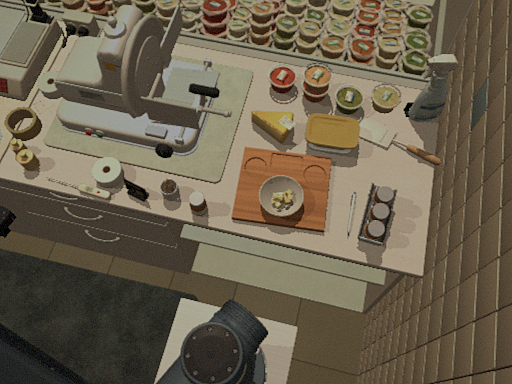

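View pics/a_wrist.png

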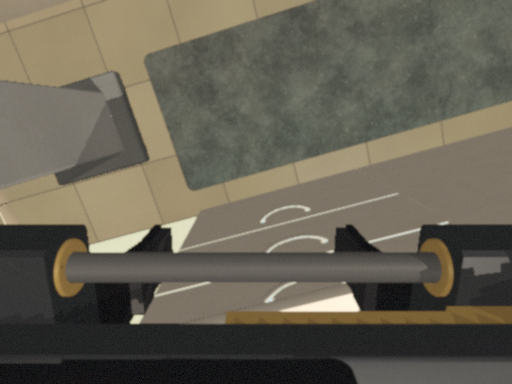

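The scene view shows the feeder at right (378,265), the board and bowl at (290,210), and the new jar (201,193), picks (180,172) and card (150,162) in a row. Next I'll run the detectors.

```bash
cat > h.py <<'E'
from rig import robot, viewer, spotter
import cv2, numpy as np
from scipy.spatial.transform import Rotation as R
np.set_printoptions(precision=4,suppress=True)
def world(p,at): return R.from_quat(p["attitude"]).apply(at)+p["xyz"]
def pix(p,w):
    c=R.from_quat(p["attitude"]).inv().apply(np.asarray(w)-p["xyz"]); u=p["camera_matrix"]@c; return u[:2]/u[2]
def ray(p,u):
    d=np.linalg.solve(p["camera_matrix"],[u[0],u[1],1.]); return p["xyz"],R.from_quat(p["attitude"]).apply(d)
def atz(p,u,z):
    o,d=ray(p,u); return o+d*(z-o[2])/d[2]
def tri(pu):
    A=np.zeros((3,3));b=np.zeros(3)
    for p,u in pu:
        o,d=ray(p,u);d=d/np.linalg.norm(d);M=np.eye(3)-np.outer(d,d);A+=M;b+=M@o
    return np.linalg.solve(A,b)
def crop(p,u0,v0,u1,v1,f,name):
    cv2.imwrite(name,cv2.resize(p["img"][v0:v1,u0:u1,::-1],None,fx=f,fy=f,interpolation=cv2.INTER_CUBIC))
def tool():
    s=robot.get_obs();r=R.from_quat(s["tool_rot"])
    return s["position"],r
def go(tgt,rot=None):
    """delta to target in tool axes, crank units (linear, then rotvec)"""
    p,r=tool(); d=r.inv().apply(np.asarray(tgt)-p)/0.04
    w=(r.inv()*rot).as_rotvec(degrees=True)/5 if rot is not None else np.zeros(3)
    print("turn",w,"shift",d)
E
python3 - <<'E'
from h import *
for n in ("scene","top"):
    p=viewer.camera(n); print(n)
    for k in "tasting_board bowl jar_feeder jar_front_mid jar_middle_mid jar_back_mid jar_new_mid picks_mid card_mid".split():
        for d in spotter.boxes_of(k,p)[:5]:
            w=world(p,d["at"]); print(k,round(d["score"],2),w,pix(p,w).round(0),[x for x in d if x not in("at","score")])
p=viewer.camera("top"); crop(p,330,160,430,260,6,"pics/b1.png"); crop(p,225,140,345,240,6,"pics/b2.png"); crop(p,110,150,220,220,6,"pics/b3.png")
p=viewer.camera("scene"); crop(p,330,220,420,310,6,"pics/b4.png")
E
```

```text
scene
tasting_board 0.66 [ 0.5261 -0.0532  0.0178] [297. 209.] []
bowl 0.7 [ 0.4843 -0.0396  0.0398] [285. 214.] []
jar_feeder 0.93 [ 0.4812 -0.3158  0.0438] [377. 270.] []
jar_front_mid 0.91 [ 0.4227 -0.3053  0.0969] [367. 279.] []
jar_middle_mid 0.81 [ 0.467  -0.3099  0.1084] [378. 263.] []
jar_back_mid 0.62 [ 0.5174 -0.3104  0.1204] [390. 245.] []
jar_new_mid 0.89 [0.3945 0.1744 0.0657] [200. 193.] []
jar_new_mid 0.33 [ 0.4781 -0.3156  0.0428] [377. 271.] []
card_mid 0.8 [0.4051 0.3651 0.0226] [151. 165.] []
top
tasting_board 0.64 [ 0.528  -0.0342  0.0197] [283. 185.] []
bowl 0.72 [ 0.477  -0.0344  0.0392] [280. 197.] []
bowl 0.62 [ 0.4216 -0.2967  0.0978] [374. 229.] []
jar_feeder 0.59 [ 0.4724 -0.2903  0.0431] [370. 218.] []
jar_front_mid 0.52 [ 0.4183 -0.294   0.1004] [373. 229.] []
jar_front_mid 0.24 [0.4258 0.2779 0.0362] [169. 190.] []
jar_middle_mid 0.63 [ 0.47  -0.303  0.109] [380. 211.] []
jar_back_mid 0.63 [ 0.5135 -0.3039  0.1206] [383. 195.] []
jar_new_mid 0.93 [0.3907 0.1818 0.0755] [196. 203.] []
jar_new_mid 0.26 [ 0.4688 -0.3029  0.108 ] [380. 212.] []
picks_mid 0.75 [0.4285 0.2775 0.0356] [170. 189.] []
card_mid 0.73 [0.4023 0.3782 0.0262] [134. 191.] []
```

View pics/b1.png

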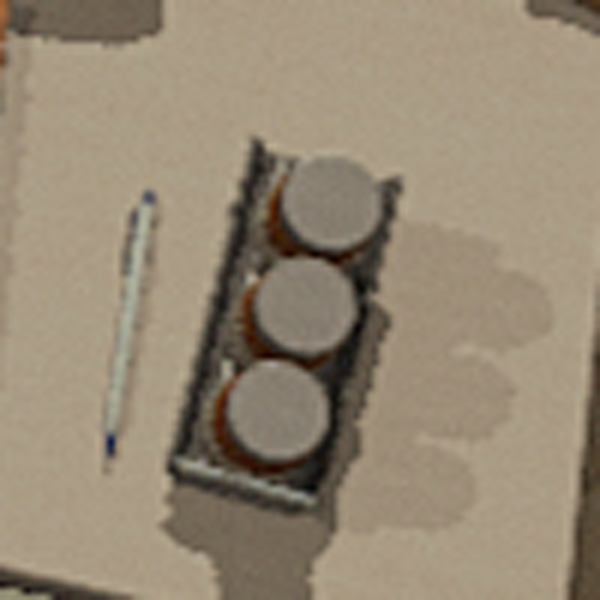

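View pics/b2.png

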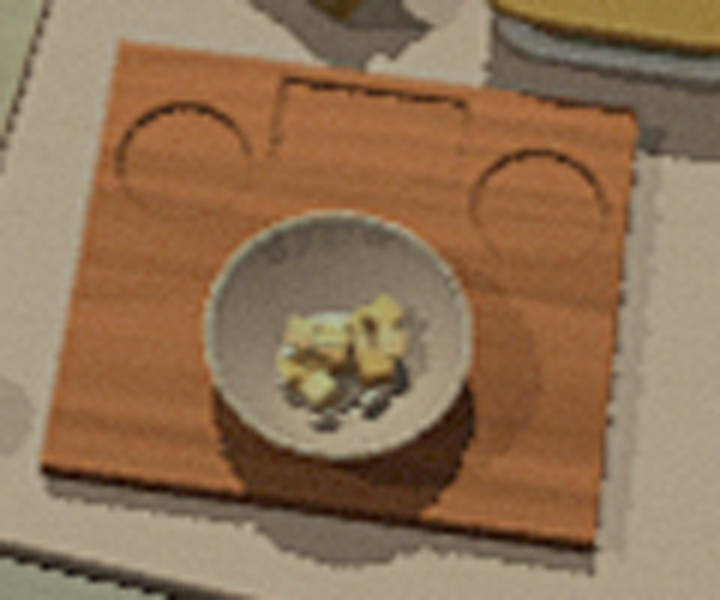

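View pics/b3.png

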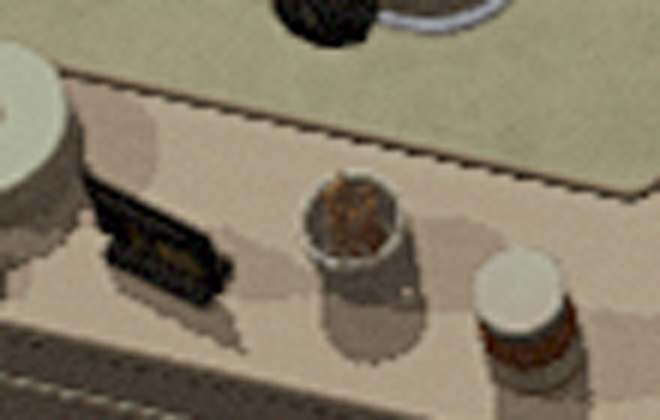

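View pics/b4.png

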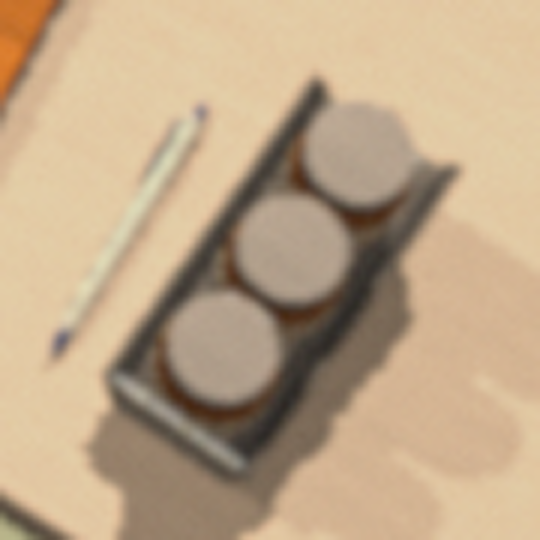

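The crops show the front jar lying against the clear stop, toward the robot. The board wells are visible and the text side of the card faces the robot. I'll triangulate the caps and fit the board and feeder.

```bash
python3 - <<'E'
from h import *
from scipy.optimize import least_squares
s=viewer.camera("scene"); t=viewer.camera("top"); w=viewer.camera("wrist")
T=np.array([[277,411],[306,306],[331,204]])/6+[330,160]-.4
S=np.array([[222,349],[292,249],[358,157]])/6+[330,220]-.4
for a,b in zip(S,T): print("cap",tri([(s,a),(t,b)]))
C=np.array([[118,42],[636,112],[597,545],[42,467]])/6+[225,140]-.4
L=np.array([[.116,.131],[.116,-.131],[-.116,-.131],[-.116,.131]])
W=np.array([atz(t,c,.018)[:2] for c in C]); print(W)
f=lambda v:((R.from_euler('z',v[2]).as_matrix()[:2,:2]@L.T).T+v[:2]-W).ravel()
r=least_squares(f,[.53,-.04,0]); print("board",r.x,np.degrees(r.x[2]),r.fun)
P,r0=tool(); print("cam in tool",r0.inv().apply(w["xyz"]-P),(r0.inv()*R.from_quat(w["attitude"])).as_matrix())
crop(s,120,140,230,220,7,"pics/c1.png"); crop(s,220,150,360,270,5,"pics/c2.png")
for z in(.05,.0735,.076): print(atz(t,np.array([519,292])/6+[110,150]-.4,z))
E
```

```text
cap [ 0.4317 -0.3036  0.0806]
cap [ 0.4773 -0.3067  0.0971]
cap [ 0.5268 -0.3101  0.1011]
[[ 0.6251  0.108 ]
 [ 0.6471 -0.1522]
 [ 0.4174 -0.1749]
 [ 0.3938  0.0852]]
board [ 0.5208 -0.0335  0.0923] 5.2872987009661605 [-0.0008 -0.0003  0.0013 -0.0011  0.      0.0003 -0.0005  0.0011]
cam in tool [ 0.0694  0.0003 -0.1627] [[ 0.0003 -0.9672 -0.2538]
 [ 1.      0.0006 -0.0009]
 [ 0.0011 -0.2538  0.9672]]
[0.4139 0.192  0.05  ]
[0.4045 0.1863 0.0735]
[0.4035 0.1857 0.076 ]
```

View pics/c1.png

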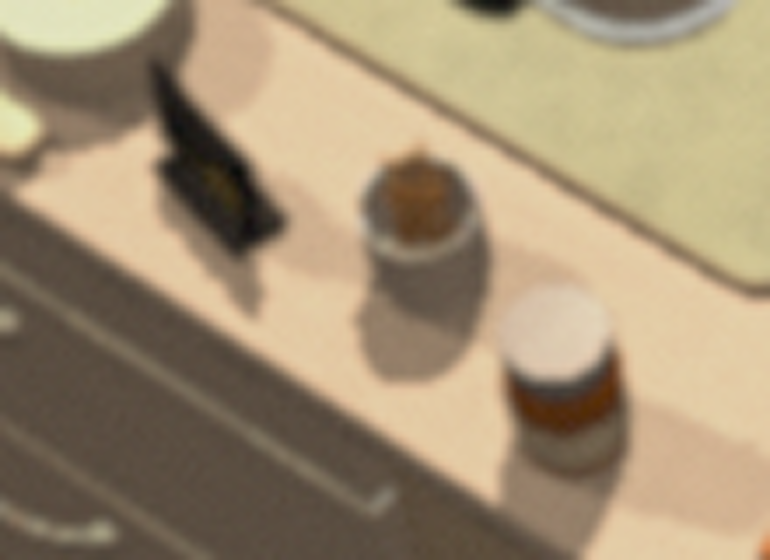

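View pics/c2.png

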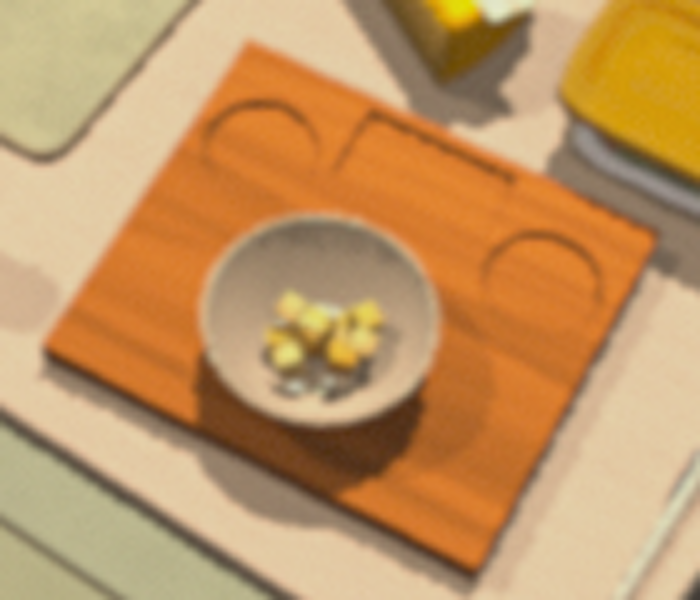

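```bash
cat >> h.py <<'E'
def rot(th,tilt=0):
    "tool y at yaw th (deg); tilt: tool z leans toward dir of -toolx by tilt deg"
    a=np.radians(th); y=np.array([np.cos(a),np.sin(a),0]); t=np.radians(tilt)
    f=np.array([np.sin(a),-np.cos(a),0])  # -toolx horizontal
    z=f*np.sin(t)-np.array([0,0,1])*np.cos(t); x=np.cross(y,z)
    return R.from_matrix(np.c_[x,y,z])
E
python3 - <<'E'
from h import *
from scipy.optimize import least_squares
s=viewer.camera("scene")
C=np.array([[250,42],[657,238],[475,570],[45,350]])/5+[220,150]-.4
L=np.array([[.116,.131],[.116,-.131],[-.116,-.131],[-.116,.131]])
W=np.array([atz(s,c,.018)[:2] for c in C]); print(W)
f=lambda v:((R.from_euler('z',v[2]).as_matrix()[:2,:2]@L.T).T+v[:2]-W).ravel()
r=least_squares(f,[.53,-.04,0]); print("board",r.x,np.degrees(r.x[2]),r.fun)
go([.47,.27,.25],rot(95))
P,r0=tool(); print(R.from_rotvec([0,0,-20.5],degrees=True).as_matrix()@np.r_[0,0,0])
E
```

```text
[[ 0.6231  0.1029]
 [ 0.6433 -0.1557]
 [ 0.4173 -0.1754]
 [ 0.393   0.0804]]
board [ 0.5192 -0.037   0.089 ] 5.099440100384138 [-0.      0.001   0.0031 -0.0015 -0.002  -0.0023 -0.001   0.0028]
turn [-0.0003 -0.     -4.1029] shift [-9.5173 -5.977  -0.6862]
[0. 0. 0.]
```

```bash
python3 -m crank '0 0 -0.8 -1 -0.6 -0.1 -1;0 0 -0.8 -1 -0.6 -0.1 -1;0 0 -0.8 -1 -0.6 -0.1 -1;0 0 -0.8 -1 -0.6 -0.1 -1;0 0 -0.8 -1 -0.6 -0.1 -1' 20; python3 - <<'E'
from h import *
go([.47,.27,.25],rot(95))
E
```

```text
time: 2.08
position: [0.3516, 0.4574, 0.243]
tool_rot: [-0.049, 0.999, 0.001, 0.0]
ft_force: [-0.3, 0.6, 0.1]
grip_width: 0.0868
turn [0.0185 0.0062 0.1141] shift [-2.4922 -4.9491 -0.1824]
```

```bash
python3 -m crank '0 0 0 -0.5 -1 0 -1;0 0 0 -0.5 -1 -0.1 -1;0 0 0 -0.5 -1 -0.1 -1;0 0 0 -0.5 -1 0 -1;0 0 0 -0.5 -1 0 -1'; python3 -m crank '0 0 0 0 0 0 -1;0 0 0 0 0 0 -1';python3 - <<'E'
from h import *
p=viewer.camera("wrist"); cv2.imwrite("pics/d1.png",p["img"][:,:,::-1])
for k in "jar_new_mid picks_mid card_mid".split():
    for d in spotter.boxes_of(k,p)[:3]:
        w=world(p,d["at"]); print(k,round(d["score"],2),w,pix(p,w).round(0))
E
```

```text
time: 2.7
position: [0.4768, 0.2629, 0.2522]
tool_rot: [-0.049, 0.999, 0.002, 0.003]
ft_force: [0.5, -0.0, -0.1]
grip_width: 0.0873
time: 2.95
position: [0.4785, 0.2606, 0.2523]
tool_rot: [-0.046, 0.999, 0.002, 0.003]
ft_force: [0.3, 0.6, -0.5]
grip_width: 0.0874
jar_new_mid 0.56 [0.3985 0.1871 0.0741] [187.  92.]
picks_mid 0.59 [0.4303 0.2788 0.014 ] [271. 129.]
card_mid 0.82 [0.4097 0.3712 0.0114] [348. 119.]
```

View pics/d1.png

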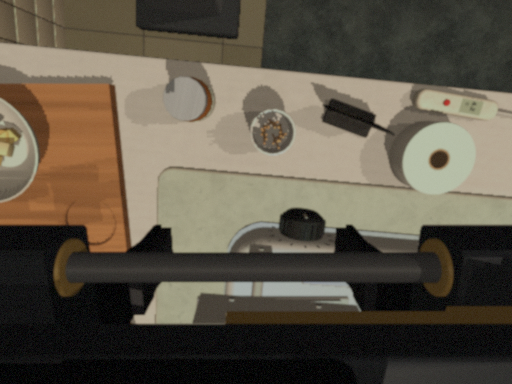

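```bash
python3 - <<'E'
from h import *
p=viewer.camera("wrist"); 
np.savez("d1.npz",**{k:v for k,v in p.items()})
crop(p,150,65,310,165,5,"pics/d2.png"); crop(p,310,75,430,165,6,"pics/d3.png")
E
```

```text
(no output)
```

View pics/d2.png

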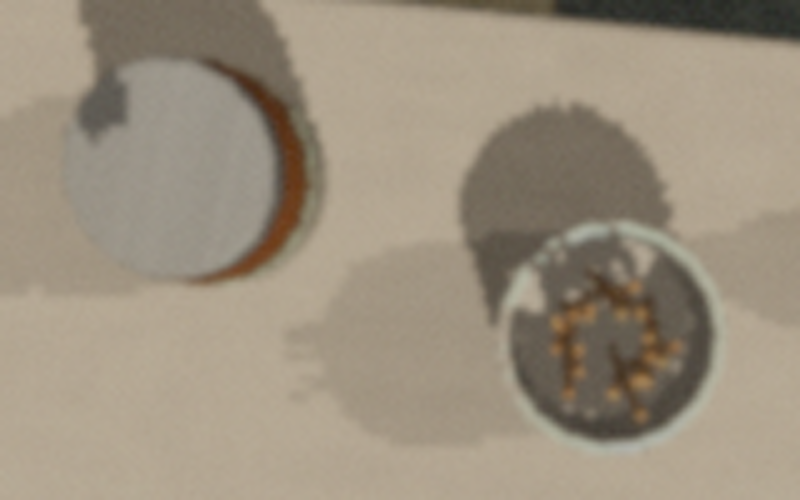

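View pics/d3.png

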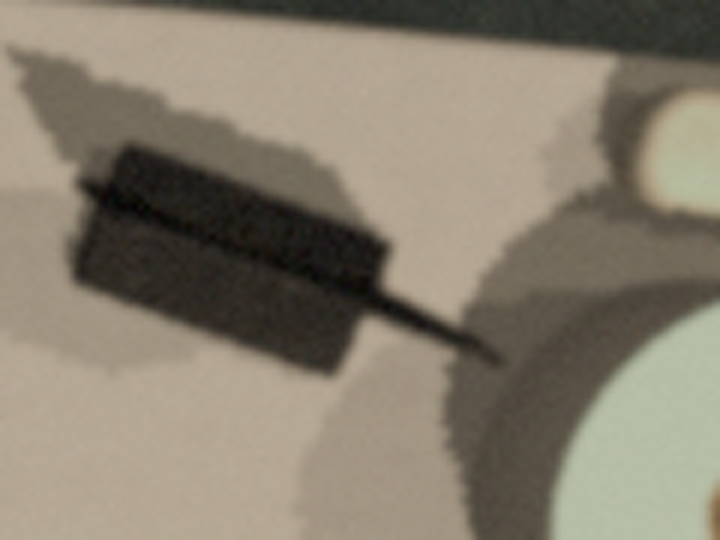

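```bash
python3 - <<'E'
from h import *
w=viewer.camera("wrist");s=viewer.camera("scene");t=viewer.camera("top")
def c(x,y,f,u,v): return np.array([x,y])/f+[u,v]-.4
print("xyz",w["xyz"])
jw=c(172,170,5,150,65);jt=c(519,292,6,110,150);js=c(555,333,7,120,140)
print("jar cap",tri([(w,jw),(s,js),(t,jt)]),tri([(w,jw),(s,js)]),tri([(w,jw),(t,jt)]),"at z.076",atz(w,jw,.076))
cw=c(612,337,5,150,65);ct=c(354,222,6,110,150);cs=c(420,209,7,120,140)
print("cup rim",tri([(w,cw),(s,cs),(t,ct)]),tri([(w,cw),(s,cs)]),tri([(w,cw),(t,ct)]),"at z.05",atz(w,cw,.05))
F=np.array([atz(w,c(x,y,6,310,75),.008) for x,y in((128,145),(390,240),(333,375),(72,275))])
print("foot",F,F.mean(0)); d=F[1]-F[0];d2=F[2]-F[3]
print(np.linalg.norm(d),np.linalg.norm(d2),np.linalg.norm(F[3]-F[0]),"yaw card width",np.degrees(np.arctan2(d[1],d[0])),np.degrees(np.arctan2(d2[1],d2[0])))
a=c(80,183,6,310,75);b=c(503,362,6,310,75)
for z in(.055,.062,.07): A,B=atz(w,a,z),atz(w,b,z);print("top edge",z,A,B,np.linalg.norm(A-B),(A+B)/2,np.degrees(np.arctan2(*(B-A)[[1,0]])))
print(w["xyz"], robot.get_obs()["q"])
go([.36,-.27,.25],rot(95))
E
```

```text
xyz [0.4081 0.2547 0.4146]
jar cap [0.4049 0.1854 0.0721] [0.405  0.1848 0.0713] [0.4045 0.1858 0.0744] at z.076 [0.4049 0.1858 0.076 ]
cup rim [0.4319 0.2793 0.0432] [0.4318 0.279  0.0417] [0.431  0.2789 0.0481] at z.05 [0.4309 0.2787 0.05  ]
foot [[0.3878 0.3477 0.008 ]
 [0.401  0.4036 0.008 ]
 [0.4288 0.397  0.008 ]
 [0.414  0.3403 0.008 ]] [0.4079 0.3722 0.008 ]
0.05740783732903325 0.05860813620476341 0.02722860785886447 yaw card width 76.66378941042842 75.34233083826811
top edge 0.055 [0.3973 0.3295 0.055 ] [0.4212 0.411  0.055 ] 0.08498233430258671 [0.4093 0.3703 0.055 ] 73.72162749204941
top edge 0.062 [0.3976 0.328  0.062 ] [0.4209 0.408  0.062 ] 0.08332795392567707 [0.4092 0.368  0.062 ] 73.72162749204941
top edge 0.07 [0.3978 0.3263 0.07  ] [0.4206 0.4045 0.07  ] 0.08143723349492318 [0.4092 0.3654 0.07  ] 73.72162749204944
[0.4081 0.2547 0.4146] [ 0.2934  0.3811  1.6044  0.0023  1.1488 -1.3724]
turn [0.0409 0.0774 0.0782] shift [  4.1939 -12.9427  -0.0159]
```

```bash
for i in 1 2; do python3 -m crank '0 0 0 0 -1 0 -1;0 0 0 0 -1 0 -1;0 0 0 0 -1 0 -1;0 0 0 0 -1 0 -1;0 0 0 0 -1 0 -1' | grep pos; done;  python3 - <<'E'
from h import *
go([.52,-.3,.27],rot(95))
E
```

```text
position: [0.4982, 0.0612, 0.2519]
position: [0.5198, -0.1428, 0.2517]
turn [0.0462 0.1291 0.2203] shift [ 0.4075 -3.9066 -0.4784]
```

```bash
python3 -m crank '0 0 0 0.1 -1 -0.1 -1;0 0 0 0.1 -1 -0.2 -1;0 0 0 0.1 -1 -0.2 -1;0 0 0 0.1 -0.8 0 -1;0 0 0 0 0 0 -1'; python3 - <<'E'
from h import *
p=viewer.camera("wrist"); cv2.imwrite("pics/e1.png",p["img"][:,:,::-1])
for k in "jar_front_mid jar_middle_mid jar_back_mid jar_feeder".split():
    for d in spotter.boxes_of(k,p)[:3]:
        w=world(p,d["at"]); print(k,round(d["score"],2),w,pix(p,w).round(0))
E
```

```text
time: 5.22
position: [0.5205, -0.3025, 0.271]
tool_rot: [-0.053, 0.999, 0.002, 0.006]
ft_force: [-0.5, 0.6, 0.2]
grip_width: 0.087
jar_front_mid 0.96 [ 0.4294 -0.3042  0.1026] [261.  86.]
jar_middle_mid 0.58 [ 0.4744 -0.3074  0.1116] [253. 133.]
jar_back_mid 0.96 [ 0.5214 -0.3087  0.1235] [246. 182.]
jar_feeder 0.89 [ 0.504  -0.3215  0.0484] [238. 153.]
```

View pics/e1.png

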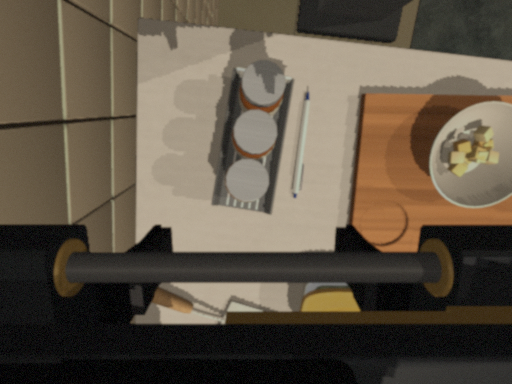

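```bash
python3 - <<'E'
from h import *
p=viewer.camera("wrist"); crop(p,205,50,315,225,4,"pics/e2.png")
for u in((137,100),(137,220),(110,100),(110,200)): print(u,atz(p,u,0))
print(p["xyz"])
E
```

```text
(137, 100) [ 0.4573 -0.454   0.    ]
(137, 220) [ 0.6205 -0.4515  0.    ]
(110, 100) [ 0.461  -0.4883  0.    ]
(110, 200) [ 0.595  -0.4891  0.    ]
[ 0.4497 -0.3069  0.433 ]
```

View pics/e2.png

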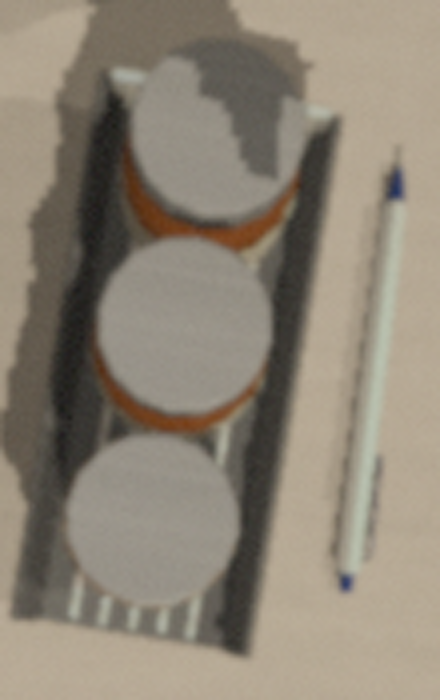

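```bash
python3 - <<'E'
from h import *
from scipy.optimize import least_squares
w=viewer.camera("wrist");s=viewer.camera("scene");t=viewer.camera("top")
Wp=np.array([[219,130],[185,323],[153,518]])/4+[205,50]-.4
T=np.array([[277,411],[306,306],[331,204]])/6+[330,160]-.4
S=np.array([[222,349],[292,249],[358,157]])/6+[330,220]-.4
for i in range(3): print("tri",tri([(w,Wp[i]),(s,S[i]),(t,T[i])]),tri([(w,Wp[i]),(s,S[i])]),tri([(w,Wp[i]),(t,T[i])]))
c,sn=np.cos(np.radians(13)),np.sin(np.radians(13))
loc=np.array([[.03,0,.084]+np.array([-sn,0,c])*.038-k*.048*np.array([c,0,sn]) for k in(2,1,0)])
def mod(v): return R.from_euler('z',v[3]).apply(loc)+[v[0],v[1],v[2]]
def f(v):
    m=mod(v); return np.concatenate([3*np.array([pix(w,m[i])-Wp[i] for i in range(3)]).ravel()]+[np.array([pix(q,m[i])-U[i] for i in range(3)]).ravel() for q,U in((s,S),(t,T))]+[[v[2]/.001*0.3]])
r=least_squares(f,[.5,-.3,0,0]);print(r.x,np.degrees(r.x[3]),r.fun.round(1)); print(mod(r.x))
def fw(v):
    m=mod([v[0],v[1],0,v[2]]); return np.array([pix(w,m[i])-Wp[i] for i in range(3)]).ravel()
r=least_squares(fw,[.5,-.3,0]);print("wrist only",r.x,np.degrees(r.x[2]),r.fun.round(1))
# line of left/right back corners at floor end height
for u in((12,613),(248,655)): print(atz(w,np.array(u)/4+[205,50]-.4,.07))
# Pixels from the pics for well
E
```

```text
tri [ 0.4258 -0.3025  0.0938] [ 0.4255 -0.303   0.0945] [ 0.4256 -0.3018  0.0946]
tri [ 0.4724 -0.3058  0.1067] [ 0.4721 -0.3062  0.1079] [ 0.4722 -0.3053  0.1071]
tri [ 0.5215 -0.3091  0.1108] [ 0.5212 -0.3093  0.1105] [ 0.5206 -0.3083  0.1138]
[ 0.4976 -0.3072 -0.0019 -0.0656] -3.7600943066726997 [-0.3 -0.3  0.4  0.9 -0.2 -1.  -0.2 -0.8 -0.4 -0.4 -0.1 -1.1  0.6 -0.3
  0.3 -0.1  0.5 -0.2 -0.6]
[[ 0.4256 -0.3024  0.0976]
 [ 0.4723 -0.3055  0.1084]
 [ 0.519  -0.3086  0.1192]]
wrist only [ 0.4975 -0.3072 -0.0656] -3.7577417413100895 [-0.  -0.3  0.1  0.4 -0.1 -0. ]
[ 0.5629 -0.3468  0.07  ]
[ 0.5682 -0.2767  0.07  ]
```

```bash
cat >> h.py <<'E'
FO=np.array([.4975,-.3072,0]);FY=-3.8;FR=R.from_euler('z',FY,degrees=True)
c13,s13=np.cos(np.radians(13)),np.sin(np.radians(13))
N=FR.apply([-s13,0,c13]); UP=FR.apply([c13,0,s13])
BACK=FO+FR.apply([.03,0,.084]); FRONT=BACK-.096*UP; FROT=rot(90+FY,13)
BO=np.array([.520,-.035,0]);BY=5.2;BR=R.from_euler('z',BY,degrees=True)
def board(x,y,z): return BO+BR.apply([x,y,z])
E
python3 - <<'E'
from h import *
g=FRONT+(.0045-.0187)*N   # TCP
print(g); print("pre"); go(g+.1*N,FROT)
E
```

```text
[ 0.4373 -0.3032  0.0486]
pre
turn [ 0.2843 -2.4615  1.9926] shift [2.6707 0.2198 3.1036]
```

```bash
python3 -m crank '0.05 -0.5 0.4 0.6 0 0.4 -1;0.05 -0.5 0.4 0.6 0 0.4 -1;0.05 -0.5 0.4 0.6 0 0.5 -1;0.05 -0.5 0.4 0.6 0 0.5 -1;0.05 -0.5 0.4 0.6 0 0.5 -1';  python3 - <<'E'
from h import *
g=FRONT+(.0045-.0187)*N   # TCP
go(g+.1*N,FROT)
E
```

```text
time: 6.3
position: [0.4138, -0.305, 0.1686]
tool_rot: [0.032, 0.992, -0.007, 0.122]
ft_force: [0.3, -0.8, -0.4]
grip_width: 0.0872
turn [-0.0601  0.2055  0.0167] shift [0.1171 0.0871 0.5537]
```

```bash
python3 -m crank '-0.1 0.2 0 0.1 0.1 0.5 -1;0 0 0 0 0 0 -1';  python3 - <<'E'
from h import *
g=FRONT+(.0045-.0187)*N   # TCP
go(g,FROT)
p=viewer.camera("wrist"); cv2.imwrite("pics/f1.png",p["img"][:,:,::-1])
E
```

```text
time: 6.55
position: [0.4123, -0.2992, 0.1466]
tool_rot: [0.033, 0.993, -0.0, 0.112]
ft_force: [-0.3, -0.1, -0.3]
grip_width: 0.0867
turn [ 0.0809 -0.0339 -0.0193] shift [-0.0702 -0.0763  2.5288]
```

View pics/f1.png

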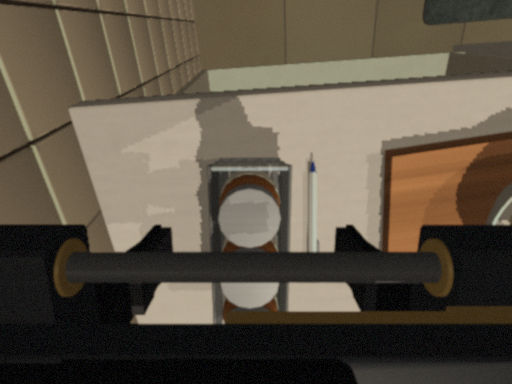

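The front cap (249,216) is centred between the fingers (172–335), so I'm descending.

```bash
python3 -m crank '0 0 0 0 -0.1 0.8 -1;0 0 0 -0.1 0 0.8 -1;0 0 0 0 0 0.8 -1;0 0 0 0 0 0 -1';  python3 - <<'E'
from h import *
g=FRONT+(.0045-.0187)*N   # TCP
go(g,FROT)
E
```

```text
time: 7.1
position: [0.4436, -0.3095, 0.0577]
tool_rot: [0.031, 0.993, -0.006, 0.117]
ft_force: [-0.1, 0.2, -0.4]
grip_width: 0.087
turn [-0.0508  0.0908  0.0481] shift [0.2149 0.1487 0.182 ]
```

```bash
python3 -m crank '-0.05 0.1 0 0.2 0.15 0.2 -1;0 0 0 0 0 0 -1';  python3 - <<'E'
from h import *
g=FRONT+(.0045-.0187)*N   # TCP
go(g,FROT)
E
```

```text
time: 7.35
position: [0.4387, -0.3037, 0.0499]
tool_rot: [0.03, 0.993, -0.005, 0.114]
ft_force: [0.4, 0.1, 0.3]
grip_width: 0.087
turn [-0.0279  0.0175  0.0665] shift [0.0434 0.0093 0.0253]
```

```bash
python3 -m crank '0 0 0 0.05 0 0 1;0 0 0 0 0 0 1;0 0 0 0 0 0 1;0 0 0 0 0 0 1;0 0 0 0 0 0 1' 20; python3 -m crank '0 0 0 0 0 0 1;0 0 0 0 0 0 1'
```

```text
time: 7.98
position: [0.4371, -0.3047, 0.0519]
tool_rot: [0.03, 0.993, -0.007, 0.115]
ft_force: [0.3, -0.2, -0.6]
grip_width: 0.0475
time: 8.22
position: [0.4371, -0.3047, 0.0518]
tool_rot: [0.03, 0.993, -0.007, 0.115]
ft_force: [-0.1, 1.0, 0.8]
grip_width: 0.0474
```

```bash
python3 -m crank '0 0 0 0 0 -0.3 1;0 0 0 0 0 -0.6 1;0 0 0 0 0 -1 1;0 0 0 0 0 -1 1;0 0 0 0 0 -0.6 1'; python3 - <<'E'
from h import *
p=viewer.camera("wrist"); cv2.imwrite("pics/g1.png",p["img"][:,:,::-1])
p=viewer.camera("scene"); crop(p,300,190,430,310,5,"pics/g2.png")
E
```

```text
time: 8.85
position: [0.4023, -0.3001, 0.1914]
tool_rot: [0.03, 0.993, -0.005, 0.112]
ft_force: [0.3, -0.7, -2.4]
grip_width: 0.0474
```

View pics/g2.png

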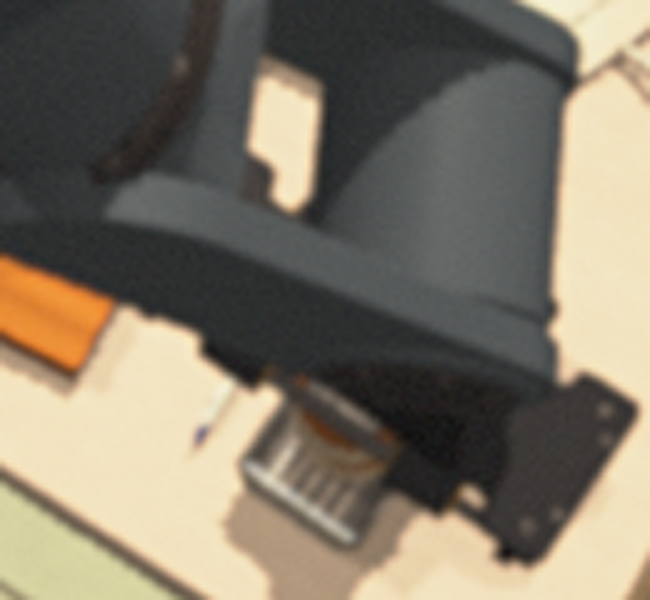

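View pics/g1.png

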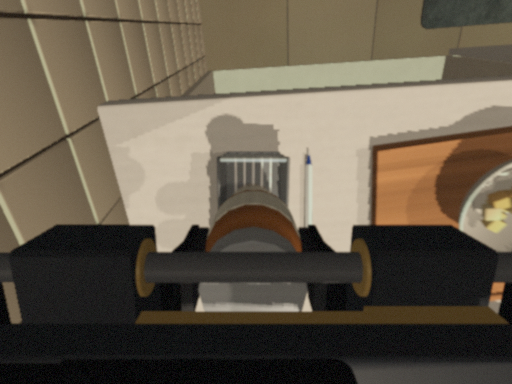

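```bash
python3 - <<'E'
from h import *
w=board(.053,-.088,0); print(w)
go(np.r_[w[:2],.19],rot(92))
p=viewer.camera("top"); crop(p,330,160,430,260,6,"pics/g3.png")
E
```

```text
[ 0.5808 -0.1178  0.    ]
turn [-0.1977  2.6088 -1.0942] shift [-4.0368  4.8487  0.9615]
```

View pics/g3.png

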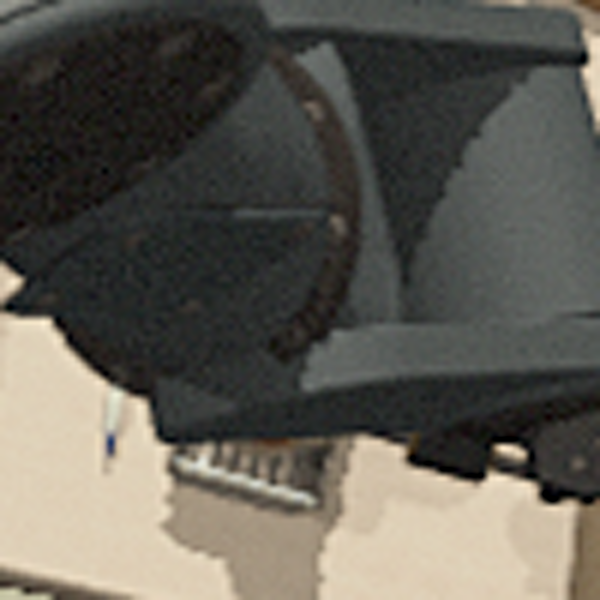

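```bash
python3 -m crank '0 0.5 -0.2 -0.5 1 -0.1 1;0 0.5 -0.2 -0.8 1 0 1;-0.1 0.5 -0.2 -0.9 1 0 1;-0.1 0.5 -0.2 -0.9 1 0 1;0 0.5 -0.2 -0.9 0.8 0 1'|grep -v rot; python3 - <<'E'
from h import *
w=board(.053,-.088,0)
go(np.r_[w[:2],.12],rot(92))
p=viewer.camera("top"); crop(p,330,160,430,260,6,"pics/g4.png")
p=viewer.camera("wrist"); cv2.imwrite("pics/g5.png",p["img"][:,:,::-1])
E
```

```text
time: 9.62
position: [0.5656, -0.1091, 0.2067]
ft_force: [0.7, -1.1, -1.2]
grip_width: 0.0477
turn [ 0.0946 -0.1112 -0.1875] shift [-0.3971 -0.2419  2.1615]
```

View pics/g4.png

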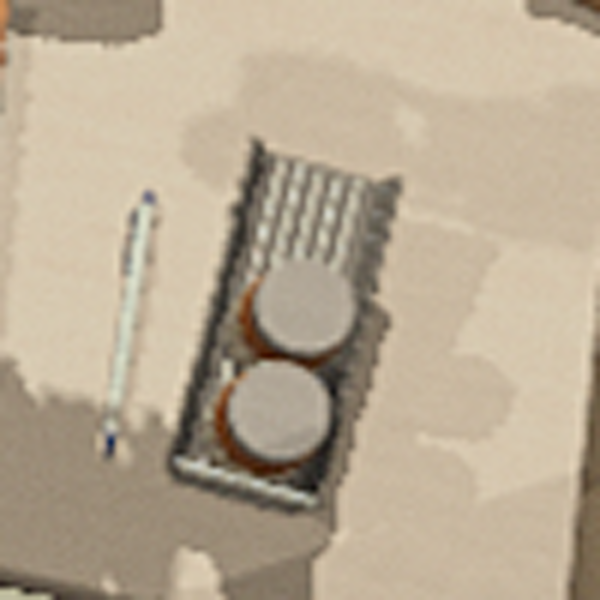

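View pics/g5.png

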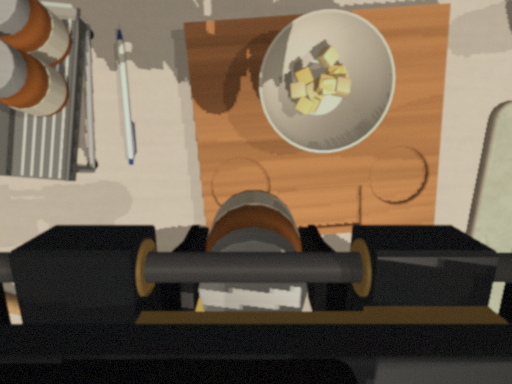

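The two older jars slid down to the stop. The wrist view shows the left well near (398,178) and the right well near (240,187), so I can check the board model against them.

```bash
python3 - <<'E'
from h import *
p=viewer.camera("wrist"); im=p["img"][:,:,::-1].copy()
for c in((.053,.088),(.053,-.088)):
    pts=np.array([pix(p,board(c[0]+.032*np.cos(a),c[1]+.032*np.sin(a),.018)) for a in np.linspace(0,6.28,60)])
    cv2.polylines(im,[np.round(pts*8).astype(np.int32)],True,(0,255,0),1,cv2.LINE_AA,3)
for b in ([(.116,.131),(.116,-.131),(-.116,-.131),(-.116,.131)],[(.107,.046),(.107,-.046),(.061,-.046),(.061,.046)]):
    pts=np.array([pix(p,board(x,y,.018)) for x,y in b]); cv2.polylines(im,[np.round(pts*8).astype(np.int32)],True,(255,0,0),1,cv2.LINE_AA,3)
cv2.imwrite("pics/g6.png",cv2.resize(im[0:235,170:470],None,fx=2.6,fy=2.5,interpolation=cv2.INTER_CUBIC))
E
```

```text
(no output)
```

View pics/g6.png

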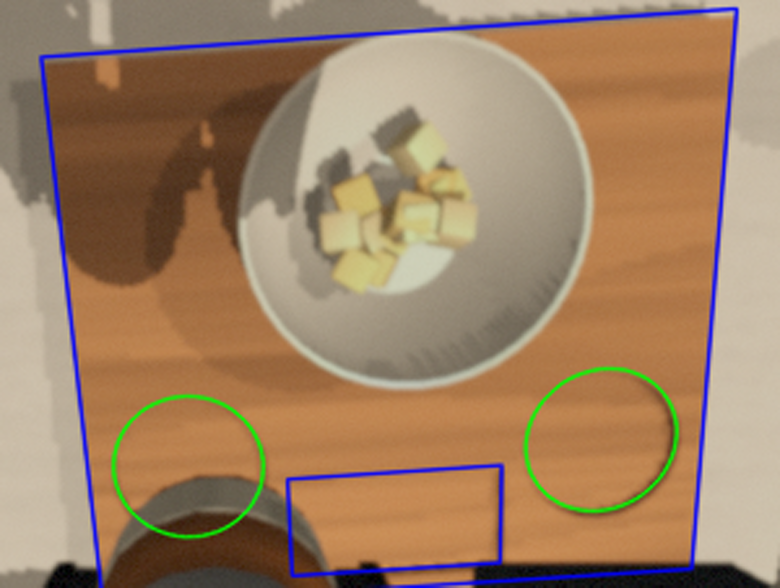

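The board model overlays well, to within about 1–2 mm. Lowering the jar.

```bash
python3 -m crank '0.1 -0.1 -0.2 -0.4 -0.25 0.4 1;0 0 0 0 0 0.9 1;0 0 0 0 0 0.8 1;0 0 0 0 0 0 1'|grep -v rot; python3 - <<'E'
from h import *
w=board(.053,-.088,0)
go(np.r_[w[:2],.042],rot(92))
E
```

```text
time: 10.28
position: [0.5766, -0.1198, 0.115]
ft_force: [0.1, 0.4, -1.4]
grip_width: 0.0473
turn [ 0.0319 -0.1018  0.032 ] shift [-0.1215  0.0404  1.8243]
```

```bash
python3 -m crank '0 -0.1 0 -0.1 0.05 0.8 1;0 0 0 0 0 0.6 1;0 0 0 0 0 0 1'|grep -v rot; python3 - <<'E'
from h import *
w=board(.053,-.088,0)
go(np.r_[w[:2],.041],rot(92))
E
```

```text
time: 10.65
position: [0.5798, -0.1201, 0.0599]
ft_force: [-0.0, 0.5, -0.4]
grip_width: 0.0474
turn [ 0.0202  0.0157 -0.0034] shift [-0.026   0.0541  0.4719]
```

```bash
python3 -m crank '0 0 0 0 0.05 0.35 1;0 0 0 0 0 0 1'|grep -v rot; python3 -m crank '0 0 0 0 0 0.1 1;0 0 0 0 0 0 1'|grep -v rot;  python3 - <<'E'
from h import *
w=board(.053,-.088,0)
go(np.r_[w[:2],.040],rot(92))
p=viewer.camera("wrist"); cv2.imwrite("pics/h1.png",p["img"][:,:,::-1])
E
```

```text
time: 10.9
position: [0.5807, -0.119, 0.0475]
ft_force: [-0.1, 0.1, -0.4]
grip_width: 0.0475
time: 11.15
position: [0.5817, -0.1193, 0.0445]
ft_force: [0.3, 0.1, -1.5]
grip_width: 0.0474
turn [-0.0092  0.079  -0.0113] shift [0.0218 0.0387 0.1133]
```

View pics/h1.png

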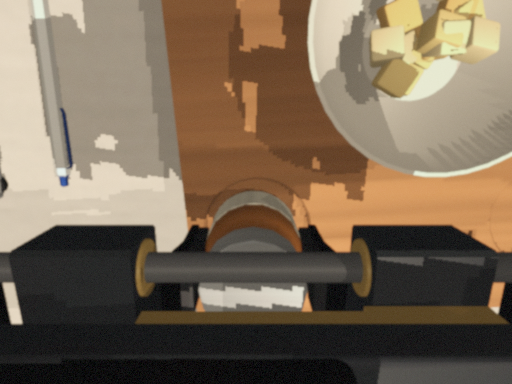

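```bash
python3 -m crank '0 0 0 0 0 0.08 1;0 0 0 0 0 0 1'|grep -v rot; python3 -m crank '0 0 0 0 0 0.06 1;0 0 0 0 0 0 1'|grep -v rot; python3 -m crank '0 0 0 0 0 0.05 1;0 0 0 0 0 0 1'|grep -v rot
```

```text
time: 11.45
position: [0.5823, -0.1195, 0.0418]
ft_force: [-0.0, -0.1, -1.5]
grip_width: 0.0476
time: 11.7
position: [0.5829, -0.1196, 0.04]
ft_force: [-0.6, -0.4, -1.0]
grip_width: 0.0476
time: 11.95
position: [0.5832, -0.1196, 0.0403]
ft_force: [0.1, -0.3, -1.5]
grip_width: 0.0474
```

```bash
python3 -m crank '0 0 0 -0.05 0 0.1 1;0 0 0 0 0 0 1'|grep -v rot; python3 -m crank '0 0 0 0 0 0 -1;0 0 0 0 0 0 -1;0 0 0 0 0 0 -1;0 0 0 0 0 0 -1;0 0 0 0 0 0 -1'|grep -v rot; python3 -m crank '0 0 0 0 0 -0.4 -1;0 0 0 0 0 -0.8 -1;0 0 0 0 0 -1 -1;0 0 0 0 0 -1 -1;0 0 0 0 0 -0.6 -1'|grep -v rot;  python3 - <<'E'
from h import *
p=viewer.camera("wrist"); cv2.imwrite("pics/h2.png",p["img"][:,:,::-1])
go([.431,.279,.18],rot(92))
E
```

```text
time: 12.2
position: [0.5843, -0.1195, 0.0397]
ft_force: [0.8, 0.3, -1.2]
grip_width: 0.0469
time: 12.82
position: [0.5845, -0.1196, 0.0382]
ft_force: [-0.2, -0.2, -0.1]
grip_width: 0.0848
time: 13.45
position: [0.5823, -0.119, 0.1966]
ft_force: [-0.6, -0.3, -0.5]
grip_width: 0.087
turn [-0.0426  0.13    0.0048] shift [ 3.4769 10.0947  0.4155]
```

View pics/h2.png

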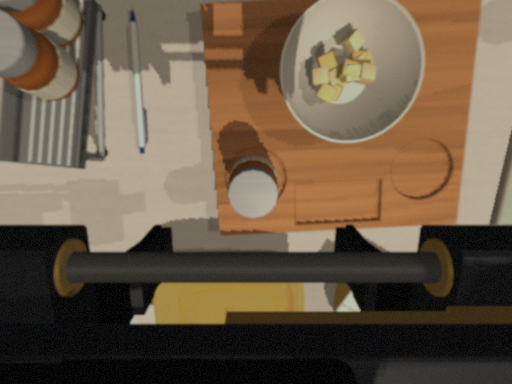

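```bash
python3 - <<'E'
from h import *
p=viewer.camera("wrist"); crop(p,200,130,320,230,6,"pics/h3.png")
print(atz(p,(253,192),.089)[:2],atz(p,(253,192),.094)[:2],board(.053,-.088,0))
E
```

```text
[ 0.5842 -0.12  ] [ 0.5829 -0.12  ] [ 0.5808 -0.1178  0.    ]
```

View pics/h3.png

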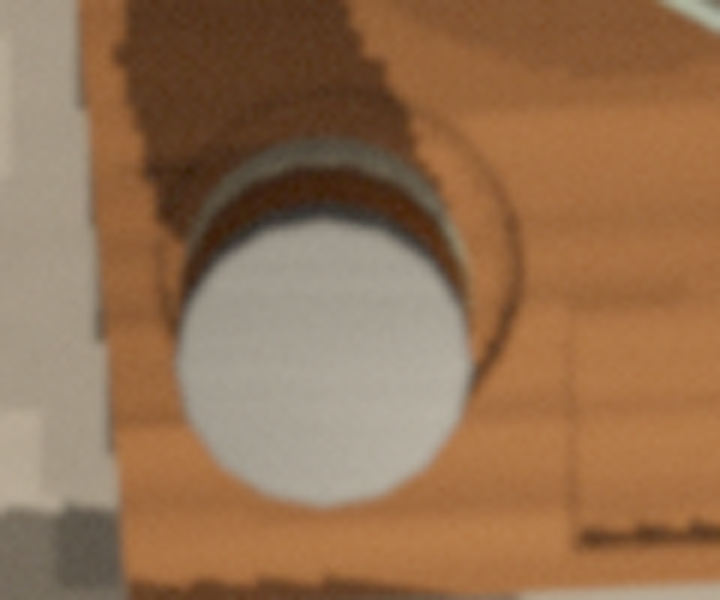

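The jar is inside the right well, about 4 mm off centre with 8 mm of clearance. On to the cup.

```bash
for i in 1 2; do python3 -m crank '0 0 0 0.34 1 0 -1;0 0 0 0.34 1 0 -1;0 0 0 0.34 1 0 -1;0 0 0 0.34 1 0 -1;0 0 0 0.34 1 0 -1'|grep pos;done; python3 - <<'E'
from h import *
go([.431,.279,.15],rot(92))
E
```

```text
position: [0.5064, 0.0805, 0.1945]
position: [0.4266, 0.284, 0.1904]
turn [-0.0519  0.0428 -0.0858] shift [-0.1033 -0.1236  1.0106]
```

```bash
python3 -m crank '-0.05 0.05 0 -0.1 -0.15 0.4 -1;0 0 0 0 0 0.6 -1;0 0 0 0 0 0 -1'|grep pos; python3 - <<'E'
from h import *
p=viewer.camera("wrist"); cv2.imwrite("pics/i1.png",p["img"][:,:,::-1])
u=pix(p,[.431,.279,.05]); print(u)
go([.431,.279,.012],rot(92))
E
```

```text
position: [0.4283, 0.2788, 0.1476]
[253.2263 200.6641]
turn [-0.0065 -0.0168 -0.0231] shift [-0.0466 -0.001   3.4123]
```

View pics/i1.png

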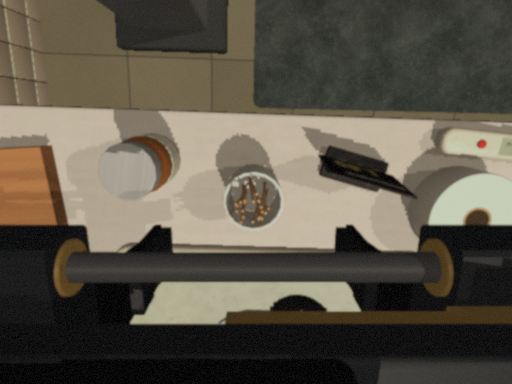

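```bash
python3 -m crank '0 0 0 -0.05 0 0.8 -0.5;0 0 0 0 0 0.8 -0.5;0 0 0 0 0 0.8 -0.5;0 0 0 0 0 0 -0.5'|grep -v rot; python3 - <<'E'
from h import *
go([.431,.279,.018],rot(92))
E
```

```text
time: 15.72
position: [0.4369, 0.2774, 0.0534]
ft_force: [-1.2, 0.2, 0.2]
grip_width: 0.0661
turn [ 0.017   0.078  -0.0717] shift [0.1526 0.044  0.8834]
```

```bash
python3 -m crank '0 0.1 0 0.15 0.05 0.4 -0.5;0 0 0 0 0 0.3 -0.5;0 0 0 0 0 0 -0.5'|grep -v rot; python3 - <<'E'
from h import *
go([.431,.279,.018],rot(92))
E
```

```text
time: 16.1
position: [0.4331, 0.2796, 0.0264]
ft_force: [0.1, 0.8, 0.1]
grip_width: 0.0652
turn [ 0.037   0.0312 -0.0836] shift [ 0.054  -0.0133  0.2111]
```

```bash
python3 -m crank '0 0 0 0.05 0 0.2 -0.5;0 0 0 0 0 0 1;0 0 0 0 0 0 1;0 0 0 0 0 0 1;0 0 0 0 0 0 1' 15|grep -v rot; python3 -m crank '0 0 0 0 0 -0.4 1;0 0 0 0 0 -0.8 1;0 0 0 0 0 -1 1;0 0 0 0 0 -1 1;0 0 0 0 0 -0.4 1'|grep -v rot; python3 - <<'E'
from h import *
w=board(.053,.088,0);print(w)
go(np.r_[w[:2],.15],rot(92))
p=viewer.camera("wrist"); cv2.imwrite("pics/i2.png",p["img"][:,:,::-1])
E
```

```text
time: 16.73
position: [0.4317, 0.28, 0.0189]
ft_force: [1.2, 0.7, -1.4]
grip_width: 0.051
time: 17.35
position: [0.43, 0.279, 0.1698]
ft_force: [0.1, 0.8, -1.9]
grip_width: 0.0509
[0.5648 0.0574 0.    ]
turn [ 0.0393  0.0381 -0.0784] shift [-3.2127 -5.6331  0.4857]
```

View pics/i2.png

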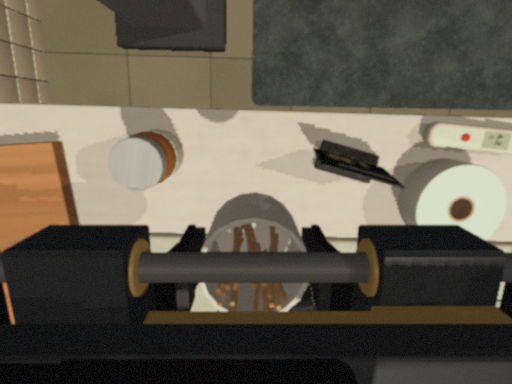

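```bash
python3 - <<'E'
from h import *
t=viewer.camera("top")
for u in((228,113),(232,110),(216,92),(166,151)):
  print(u,[atz(t,u,z)[:2] for z in(0,.08,.15,.2)])
cv2.imwrite("pics/i3.png",cv2.resize(t["img"][0:240,90:350,::-1],None,fx=2.5,fy=2.5,interpolation=cv2.INTER_CUBIC))
E
```

```text
(228, 113) [array([0.7418, 0.1919]), array([0.6909, 0.1732]), array([0.6464, 0.1569]), array([0.6145, 0.1452])]
(232, 110) [array([0.7557, 0.1825]), array([0.704 , 0.1644]), array([0.6587, 0.1486]), array([0.6264, 0.1373])]
(216, 92) [array([0.811 , 0.2512]), array([0.7559, 0.2289]), array([0.7076, 0.2094]), array([0.6732, 0.1954])]
(166, 151) [array([0.5636, 0.3396]), array([0.5236, 0.3119]), array([0.4886, 0.2876]), array([0.4636, 0.2703])]
```

View pics/i3.png

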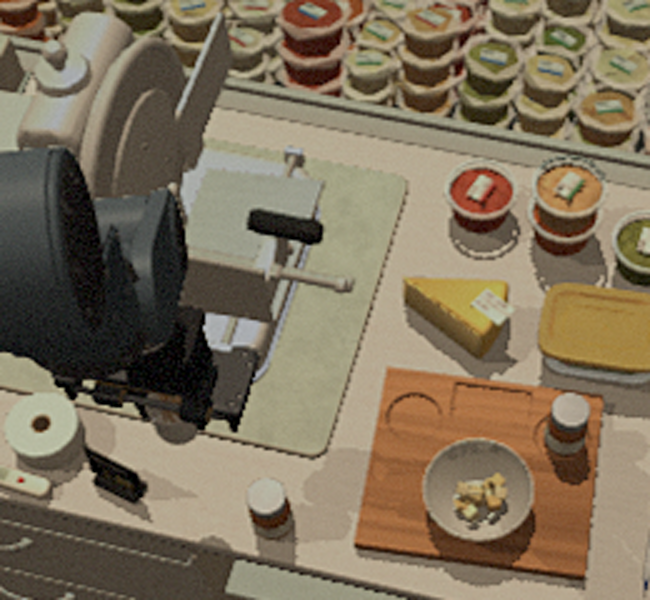

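```bash
python3 - <<'E'
from h import *
t=viewer.camera("top");s=viewer.camera("scene")
crop(s,200,60,340,170,5,"pics/i4.png")
print(tri([(t,np.array([350,284])/2.5+[90,0]-.4),(s,(260.5,115))]))
E
```

```text
[0.6423 0.1505 0.1579]
```

View pics/i4.png

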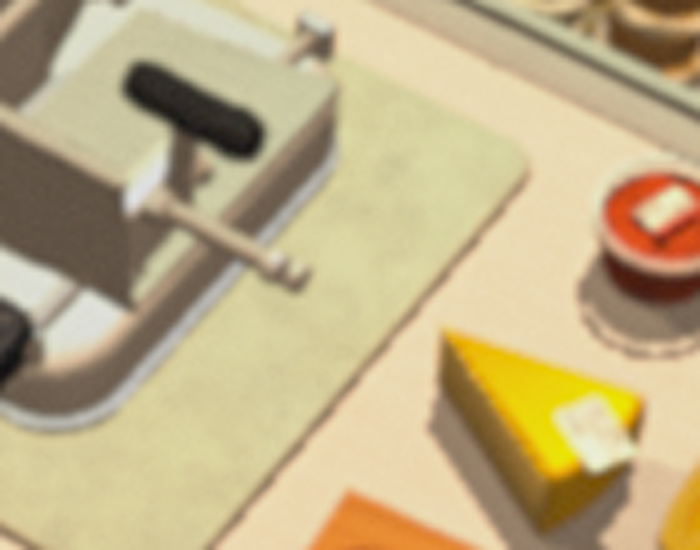

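Rod tip of the slicer is at about (0.642, 0.150, 0.158). I'll yaw to 110° to keep well clear of it.

```bash
python3 -m crank '0 0 -0.6 0 -1 0 1;0 0 -0.6 -0.2 -1 0 1;0 0 -0.6 -0.5 -1 0 1;0 0 -0.6 -0.5 -1 0 1;0 0 -0.6 -0.5 -1 0 1'|grep -v rot; python3 - <<'E'
from h import *
w=board(.053,.088,0)
go(np.r_[w[:2],.11],rot(110))
E
```

```text
time: 18.18
position: [0.5178, 0.0901, 0.1597]
ft_force: [-0.1, 0.0, -0.6]
grip_width: 0.051
turn [ 0.0776 -0.1738 -0.5097] shift [-0.8947 -1.1382  1.2206]
```

```bash
python3 -m crank '0.1 -0.2 -0.5 -0.4 -0.5 0 1;0 0 0 -0.4 -0.5 0.5 1;0 0 0 -0.1 -0.1 0.6 1;0 0 0 0 0 0 1'|grep -v rot; python3 - <<'E'
from h import *
w=board(.053,.088,0)
go(np.r_[w[:2],.033],rot(110))
E
```

```text
time: 18.68
position: [0.5665, 0.0552, 0.1086]
ft_force: [-0.6, 0.2, -0.7]
grip_width: 0.0509
turn [ 0.0142 -0.0636 -0.0587] shift [0.0114 0.0655 1.8895]
```

```bash
python3 -m crank '0 -0.1 0 0 0.05 0.8 1;0 0 0 0 0 0.7 1;0 0 0 0 0 0 1'|grep -v rot; python3 - <<'E'
from h import *
p=viewer.camera("wrist"); cv2.imwrite("pics/j1.png",p["img"][:,:,::-1])
w=board(.053,.088,0)
go(np.r_[w[:2],.033],rot(110))
E
```

```text
time: 19.05
position: [0.5647, 0.0579, 0.0476]
ft_force: [-0.7, 0.5, -0.9]
grip_width: 0.0514
turn [ 0.0131  0.0451 -0.0503] shift [ 0.0245 -0.0039  0.3912]
```

View pics/j1.png

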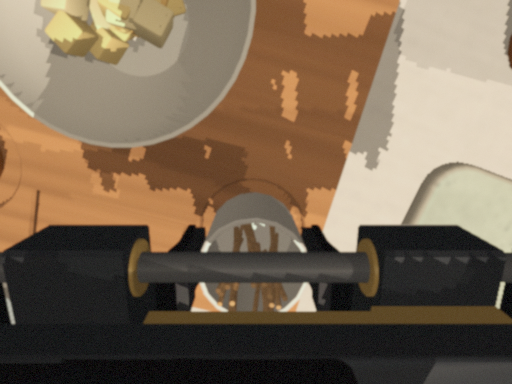

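The cup sits over the left well, with the well arc at (250,190) centred around it. I'm lowering to contact.

```bash
python3 -m crank '0 0 0 0 0 0.25 1;0 0 0 0 0 0 1'|grep -v rot;python3 -m crank '0 0 0 0 0 0.15 1;0 0 0 0 0 0 1'|grep -v rot;python3 -m crank '0 0 0 0 0 0.1 1;0 0 0 0 0 0 1'|grep -v rot
```

```text
time: 19.35
position: [0.5669, 0.0581, 0.0404]
ft_force: [-1.1, 0.0, -1.3]
grip_width: 0.051
time: 19.6
position: [0.5678, 0.0581, 0.0352]
ft_force: [-0.2, -0.7, -1.3]
grip_width: 0.0508
time: 19.85
position: [0.5687, 0.058, 0.0317]
ft_force: [0.2, 0.2, -0.4]
grip_width: 0.0511
```

```bash
python3 -m crank '0 0 0 0.08 0 0.03 1;0 0 0 0 0 0.03 1'|grep -v rot;python3 -m crank '0 0 0 0 0 0 -0.4;0 0 0 0 0 0 -0.4;0 0 0 0 0 0 -0.4;0 0 0 0 0 0 -0.4'|grep -v rot; python3 -m crank '0 0 0 0 0 -0.4 -0.4;0 0 0 0 0 -0.8 -0.4;0 0 0 0 0 -1 -0.4;0 0 0 0 0 -1 -0.4;0 0 0 0 0 -0.4 -0.6'|grep -v rot; python3 - <<'E'
from h import *
p=viewer.camera("wrist"); cv2.imwrite("pics/j2.png",p["img"][:,:,::-1])
go([.408,.372,.19],rot(-14.5))
E
```

```text
time: 20.1
position: [0.5688, 0.0577, 0.0316]
ft_force: [-3.8, -0.9, 10.1]
grip_width: 0.0504
time: 20.6
position: [0.5685, 0.0575, 0.0314]
ft_force: [-1.1, 0.3, 0.4]
grip_width: 0.0606
time: 21.22
position: [0.565, 0.057, 0.1817]
ft_force: [0.0, -0.8, 0.0]
grip_width: 0.0652
turn [ 0.211   0.1788 24.8399] shift [ 1.0573  8.7431 -0.2273]
```

View pics/j2.png

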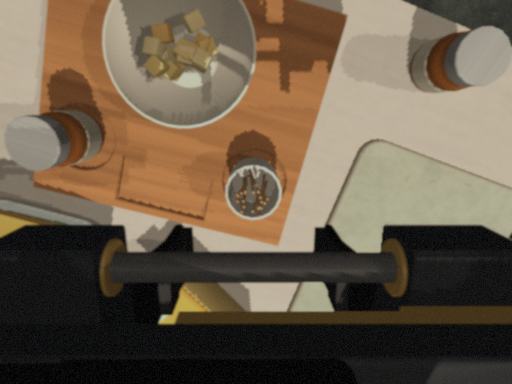

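```bash
python3 -m crank '0 0 0 0.6 1 -0.2 -1;0 0 0 0.6 1 -0.2 -1;0 0 0 0.4 1 -0.2 -1;0 0 0 0.4 1 0 -1;0 0 0 0.4 1 0 -1'|grep -v rot; for i in 1 2 3 4; do python3 -m crank '0 0 1 0 0 0 -1;0 0 1 0 0 0 -1;0 0 1 0 0 0 -1;0 0 1 0 0 0 -1;0 0 1 0 0 0 -1'|grep -v time; done; python3 - <<'E'
from h import *
go([.408,.372,.19],rot(-14.5)); print(robot.get_obs()["q"])
E
```

```text
time: 21.9
position: [0.4063, 0.2148, 0.2073]
ft_force: [-0.5, 0.1, 0.6]
grip_width: 0.087
position: [0.4006, 0.217, 0.2081]
tool_rot: [0.053, 0.998, 0.002, 0.012]
ft_force: [-0.0, -0.3, 0.0]
grip_width: 0.0869
position: [0.3988, 0.2165, 0.2088]
tool_rot: [0.275, 0.961, 0.005, 0.011]
ft_force: [-0.0, 0.3, 0.5]
grip_width: 0.0868
position: [0.397, 0.216, 0.2095]
tool_rot: [0.483, 0.875, 0.007, 0.01]
ft_force: [-1.0, -1.1, -0.4]
grip_width: 0.0868
position: [0.3951, 0.2155, 0.2102]
tool_rot: [0.667, 0.745, 0.009, 0.008]
ft_force: [0.3, -0.3, 0.5]
grip_width: 0.0871
turn [ 0.2655 -0.0434  4.1674] shift [3.8535 0.7395 0.5203]
[ 0.2527  0.3039  1.8839 -0.0047  0.9308  0.1449]
```

```bash
python3 -m crank '0.05 0 0.85 0.8 0.2 0.1 -1;0.05 0 0.85 0.8 0.2 0.1 -1;0.05 0 0.85 0.8 0.1 0.1 -1;0.05 0 0.8 0.8 0.1 0.1 -1;0.05 0 0.8 0.6 0 0 -1'|grep -v time;python3 - <<'E'
from h import *
go([.408,.372,.15],rot(-14.5))
E
```

```text
position: [0.4237, 0.3692, 0.1951]
tool_rot: [0.795, 0.607, 0.001, -0.001]
ft_force: [0.2, -1.1, -0.1]
grip_width: 0.0867
turn [-0.0061 -0.0276 -0.1635] shift [-0.0387 -0.3973  1.1274]
```

```bash
python3 -m crank '0 0 -0.15 0 -0.4 0.5 -1;0 0 0 0 0 0.5 -1;0 0 0 0 0 0 -1'|grep -v time;python3 - <<'E'
from h import *
go([.408,.372,.0183],rot(-14.5))
p=viewer.camera("wrist"); im=p["img"][:,:,::-1].copy()
y=np.array([np.cos(np.radians(75.5)),np.sin(np.radians(75.5)),0]);c=np.array([.408,.372,.062])
for k in(-.0375,0,.0375): cv2.circle(im,tuple(np.round(pix(p,c+k*y)).astype(int).tolist()),2,(0,255,0),-1)
cv2.imwrite("pics/k1.png",im)
E
```

```text
position: [0.4081, 0.3758, 0.1547]
tool_rot: [0.79, 0.613, 0.002, -0.001]
ft_force: [0.1, -0.2, -0.1]
grip_width: 0.0871
turn [ 0.0085 -0.0455  0.0159] shift [-0.1058  0.0189  3.4092]
```

View pics/k1.png

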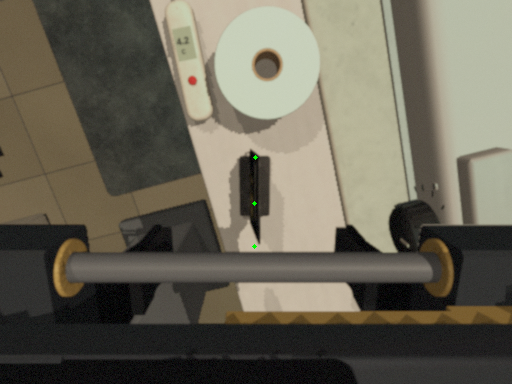

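```bash
python3 - <<'E'
from h import *
t=viewer.camera("top");s=viewer.camera("scene");w=viewer.camera("wrist")
crop(t,130,120,230,190,6,"pics/k2.png");crop(s,140,90,250,170,6,"pics/k3.png")
cv2.imwrite("pics/k4.png",cv2.resize(w["img"][150:300,330:512,::-1],None,fx=4,fy=4))
E
```

```text
(no output)
```

View pics/k2.png

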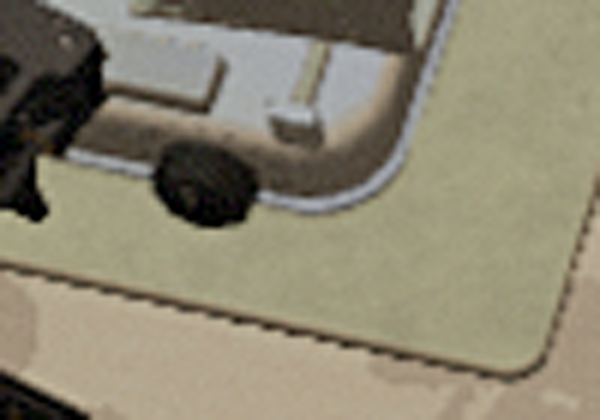

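View pics/k3.png

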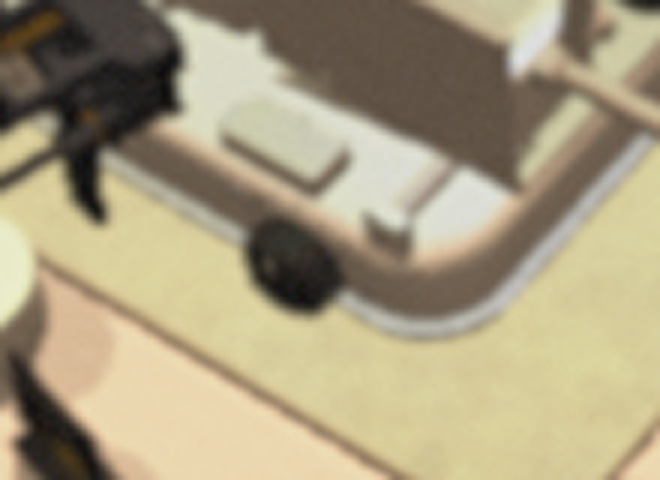

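View pics/k4.png

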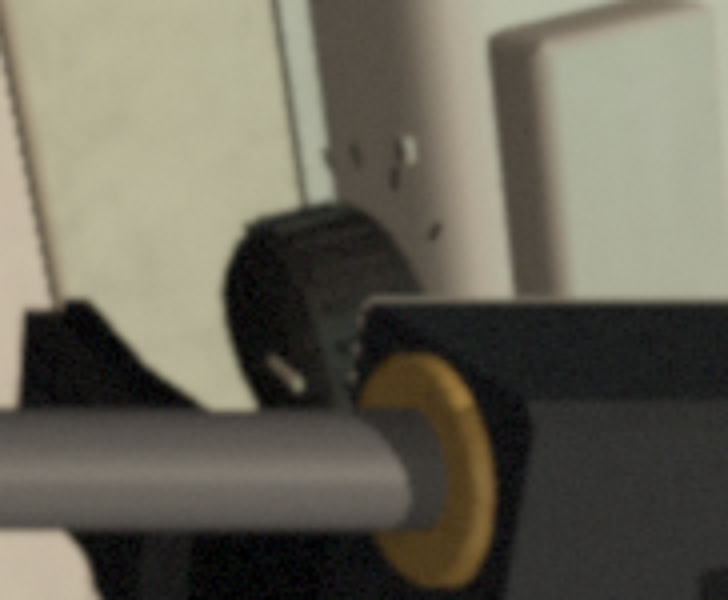

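```bash
python3 - <<'E'
from h import *
t=viewer.camera("top");s=viewer.camera("scene");w=viewer.camera("wrist")
K=tri([(t,(163,151.5)),(s,(188,134.5))]);print(K,pix(w,K),pix(t,K),pix(s,K))
for z in(.03,.05,.07,.09): print(atz(w,(388,224),z))
E
```

```text
[0.5321 0.3277 0.0573] [406.0312 215.9678] [163.0806 151.28  ] [187.8514 134.6843]
[0.5254 0.3121 0.03  ]
[0.5186 0.3211 0.05  ]
[0.5117 0.3301 0.07  ]
[0.5048 0.3391 0.09  ]
```

```bash
python3 -m crank '0 0 0 -0.1 0 0.7 -0.6;0 0 0 0 0 0.7 -0.6;0 0 0 0 0 0.7 -0.6;0 0 0 0 0 0 -0.6'|grep -v time;python3 - <<'E'
from h import *
go([.408,.372,.026],rot(-14.5))
E
```

```text
position: [0.4124, 0.3741, 0.0736]
tool_rot: [0.791, 0.612, 0.008, -0.0]
ft_force: [0.0, -0.3, -0.6]
grip_width: 0.0703
turn [ 0.1083 -0.1476 -0.0048] shift [-0.0933 -0.1039  1.188 ]
```

```bash
python3 -m crank '0.1 -0.15 0 -0.1 -0.1 0.5 -0.6;0 0 0 0 0 0.5 -0.6;0 0 0 0 0 0.1 -0.6;0 0 0 0 0 0 -0.6'|grep -v time;python3 - <<'E'
from h import *
go([.408,.372,.026],rot(-14.5))
E
```

```text
position: [0.4094, 0.3723, 0.0301]
tool_rot: [0.791, 0.612, 0.002, 0.001]
ft_force: [-0.8, -0.3, -0.0]
grip_width: 0.0696
turn [ 0.0421 -0.0261 -0.0065] shift [-0.0173 -0.0325  0.1032]
```

```bash
python3 -m crank '0 0 0 0 0 0.1 1;0 0 0 0 0 0 1;0 0 0 0 0 0 1;0 0 0 0 0 0 1;0 0 0 0 0 0 1' 15; python3 -m crank '0 0 0 0 0 0 1;0 0 0 0 0 0 1'; python3 -m crank '0 0 0 0 0 -0.4 1;0 0 0 0 0 -0.8 1;0 0 0 0 0 -1 1;0 0 0 0 0 -1 1;0 0 0 0 0 -0.4 1';python3 - <<'E'
from h import *
p=viewer.camera("wrist"); cv2.imwrite("pics/l1.png",p["img"][:,:,::-1])
w=board(.084,0,0);print(w)
go(np.r_[w[:2],.19],rot(5.2))
E
```

```text
time: 27.38
position: [0.4105, 0.3731, 0.0278]
tool_rot: [0.791, 0.612, 0.004, 0.001]
ft_force: [1.1, -0.2, -0.3]
grip_width: 0.0276
time: 27.62
position: [0.4105, 0.3731, 0.0279]
tool_rot: [0.791, 0.612, 0.004, 0.001]
ft_force: [0.6, -0.8, 0.2]
grip_width: 0.0074
time: 28.25
position: [0.4086, 0.3721, 0.1784]
tool_rot: [0.791, 0.612, 0.003, 0.001]
ft_force: [-0.1, 0.3, -1.1]
grip_width: 0.0022
[ 0.6037 -0.0274  0.    ]
turn [ 0.0877 -0.0476 -3.9439] shift [-8.4604  7.2124 -0.2519]
```

View pics/l1.png

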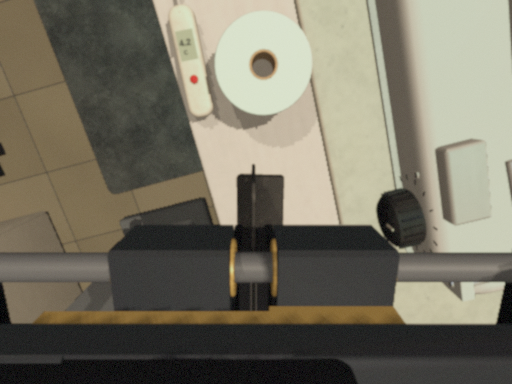

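```bash
python3 -m crank '0 0 -0.4 -1 0.3 -0.2 1;0 0 -0.4 -1 0.3 -0.2 1;0 0 -0.4 -1 0.3 -0.2 1;0 0 -0.4 -1 0.3 0 1;0 0 -0.4 -1 0.3 0 1' 25;python3 - <<'E'
from h import *
w=board(.084,0,0)
go(np.r_[w[:2],.19],rot(5.2))
E
```

```text
time: 28.92
position: [0.432, 0.1623, 0.2064]
tool_rot: [0.73, 0.683, 0.007, 0.003]
ft_force: [0.4, 0.1, -1.3]
grip_width: 0.0018
turn [ 0.1551 -0.0627 -1.7978] shift [-4.451   4.5886  0.4405]
```

```bash
python3 -m crank '0.05 0 -0.4 -1 0.6 0 1;0.05 0 -0.4 -1 0.9 0 1;0.05 0 -0.4 -0.9 1 0 1;0 0 -0.4 -0.8 1 0 1;0 0 -0.2 -0.4 0.8 0 1';python3 - <<'E'
from h import *
w=board(.084,0,0)
go(np.r_[w[:2],.12],rot(5.2))
p=viewer.camera("wrist"); cv2.imwrite("pics/l2.png",p["img"][:,:,::-1])
E
```

```text
time: 29.55
position: [0.6026, -0.0073, 0.2067]
tool_rot: [0.673, 0.739, 0.001, -0.003]
ft_force: [0.8, 1.7, -0.8]
grip_width: 0.0017
turn [-0.0253 -0.0765  0.0253] shift [-0.5169 -0.0165  2.1644]
```

View pics/l2.png

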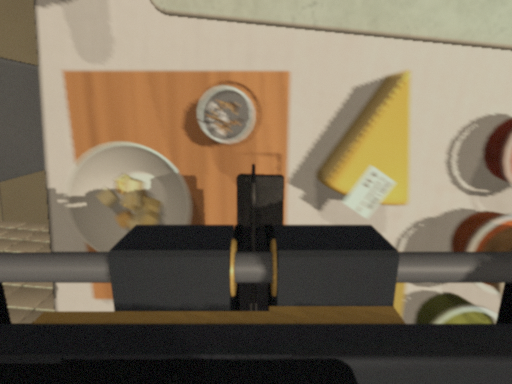

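```bash
python3 - <<'E'
from h import *
p=viewer.camera("wrist"); crop(p,200,140,320,230,6,"pics/l3.png")
p=viewer.camera("scene"); crop(p,230,130,370,240,5,"pics/l4.png")
E
```

```text
(no output)
```

View pics/l3.png

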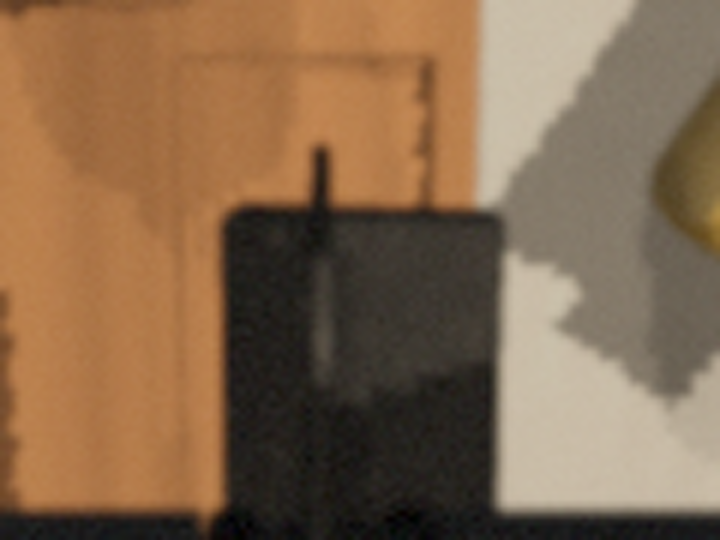

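View pics/l4.png

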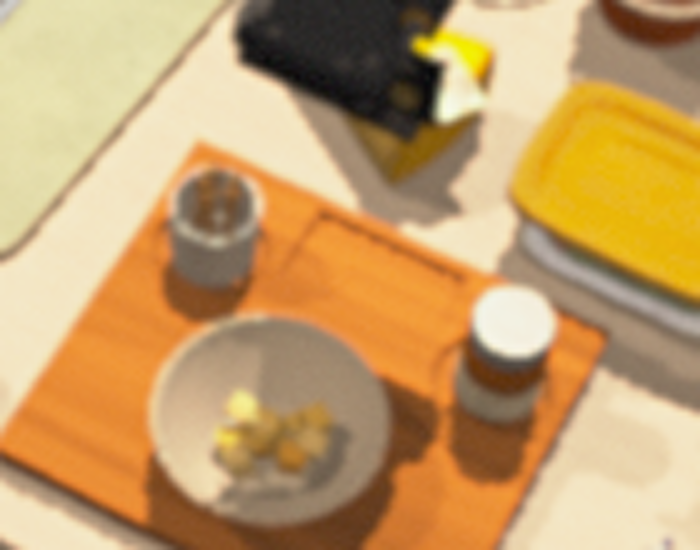

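```bash
python3 - <<'E'
import cv2
im=cv2.imread("pics/k1.png"); cv2.imwrite("pics/k5.png",cv2.resize(im[130:230,210:310],None,fx=6,fy=6,interpolation=cv2.INTER_CUBIC))
E
```

```text
(no output)
```

View pics/k5.png

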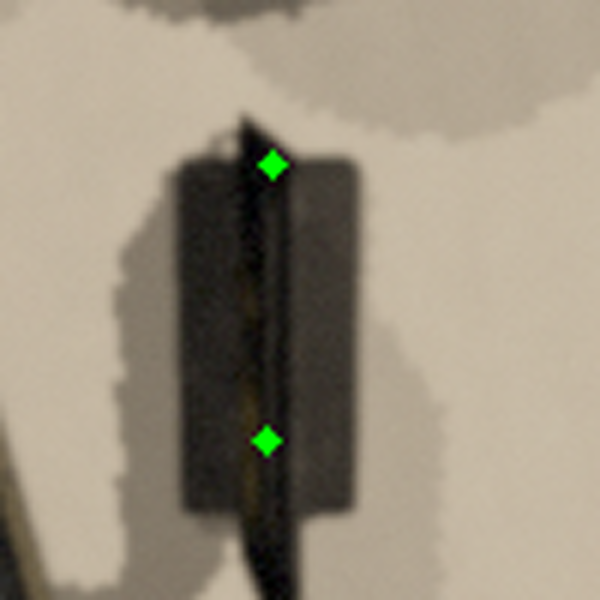

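```bash
cat >> h.py <<'E'
def rott(th,b):
    return rot(th)*R.from_rotvec([b,0,0],degrees=True)
E
python3 - <<'E'
from h import *
s=viewer.camera("scene")
b=atz(s,(309,166),0)
for h in(.03,.04,.05,.06,.07,.08): print(h,pix(s,[b[0],b[1],h]))
print(b)
w=board(.083,0,0)
go(np.r_[w[:2],.12],rott(5.2,8)); print(rott(5.2,8).apply([0,0,1]))
E
```

```text
0.03 [310.0312 160.1586]
0.04 [310.3837 158.1619]
0.05 [310.7407 156.1397]
0.06 [311.1023 154.0914]
0.07 [311.4686 152.0166]
0.08 [311.8397 149.9147]
[ 0.6764 -0.0008  0.    ]
turn [ 1.5505 -0.086   0.0399] shift [-0.5741  0.0057  2.1494]
[-0.1386 -0.0126 -0.9903]
```

The card slab leans back about 8° on its foot, and the grip made it vertical, so the foot is now tilted. I'll lean the tool 8° to set it down flat.

```bash
python3 -m crank '0.4 -0.1 0 -0.5 0 0.2 1;0.4 0 0 -0.1 0 0.3 1;0.4 0 0 0 0.1 0.5 1;0.4 0 0 0 0.1 0.6 1;0 0 0 0 0 0 1';python3 - <<'E'
from h import *
w=board(.083,0,0)
go(np.r_[w[:2],.06],rott(5.2,8))
p=viewer.camera("wrist"); cv2.imwrite("pics/m1.png",p["img"][:,:,::-1])
E
```

```text
time: 30.38
position: [0.6019, -0.029, 0.1373]
tool_rot: [0.67, 0.738, -0.059, -0.053]
ft_force: [-0.5, -1.5, -0.2]
grip_width: 0.0016
turn [-0.2169  0.0104  0.0522] shift [0.0361 0.3261 1.9049]
```

View pics/m1.png

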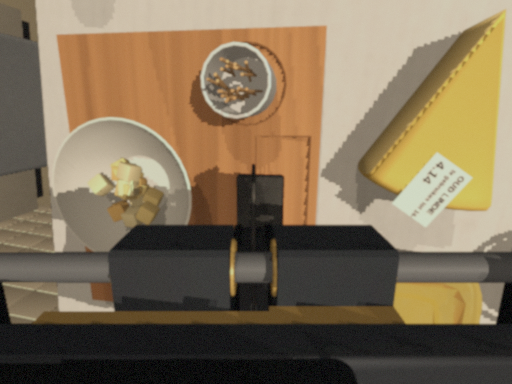

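```bash
python3 -m crank '-0.2 0 0 0 0.2 0.6 1;0 0 0 0 0.1 0.7 1;0 0 0 0 0 0.5 1;0 0 0 0 0 0 1';python3 - <<'E'
from h import *
w=board(.083,0,0)
go(np.r_[w[:2],.043],rott(5.2,8))
p=viewer.camera("wrist"); cv2.imwrite("pics/m2.png",p["img"][:,:,::-1])
E
```

```text
time: 30.92
position: [0.6062, -0.0292, 0.0683]
tool_rot: [0.671, 0.739, -0.05, -0.043]
ft_force: [-0.4, 0.1, 0.3]
grip_width: 0.0016
turn [0.0943 0.0433 0.0571] shift [0.0541 0.0003 0.639 ]
```

View pics/m2.png

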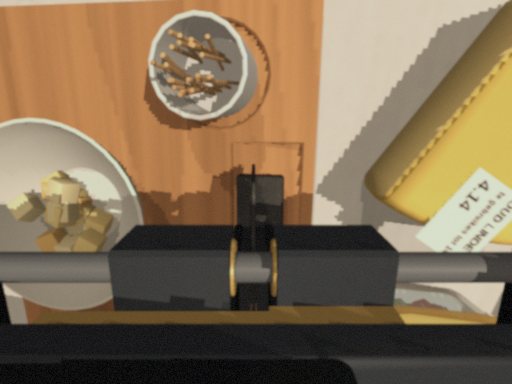

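```bash
python3 - <<'E'
from h import *
p=viewer.camera("wrist"); im=p["img"][:,:,::-1].copy()
for b in ([(.116,.131),(.116,-.131),(-.116,-.131),(-.116,.131)],[(.107,.046),(.107,-.046),(.061,-.046),(.061,.046)]):
    pts=np.array([pix(p,board(x,y,.018)) for x,y in b]); cv2.polylines(im,[np.round(pts*8).astype(np.int32)],True,(255,0,0),1,cv2.LINE_AA,3)
cv2.imwrite("pics/m3.png",cv2.resize(im[0:240,130:390],None,fx=3,fy=2.5,interpolation=cv2.INTER_CUBIC))
E
```

View pics/m3.png

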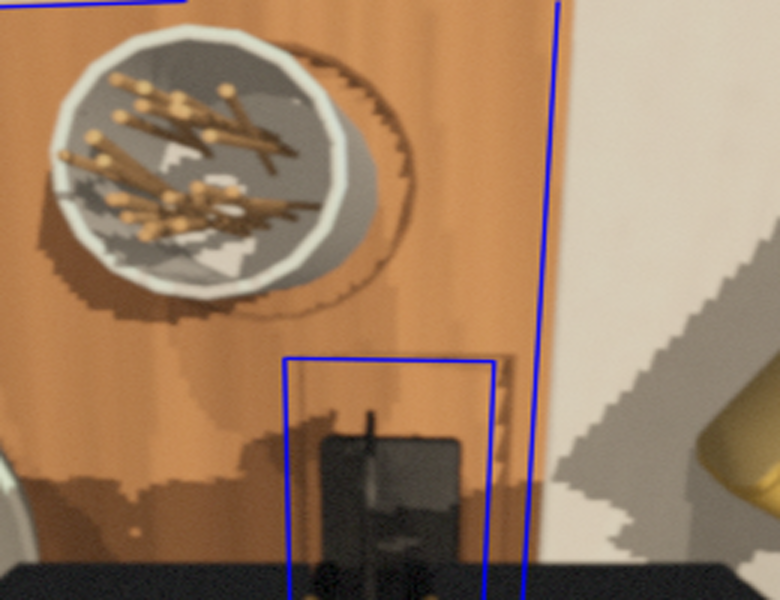

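The overlay shows the board about 3 mm farther in +x here, so I'm correcting by +0.08 in tool y.

```bash
python3 -m crank '0.1 0 0 0.05 0.08 0.35 1;0 0 0 0 0 0.15 1;0 0 0 0 0 0 1';python3 - <<'E'
from h import *
w=board(.086,0,0)
go(np.r_[w[:2],.042],rott(5.2,8))
p=viewer.camera("wrist"); crop(p,130,0,390,240,3,"pics/m4.png")
E
```

```text
time: 31.4
position: [0.6125, -0.0277, 0.0569]
tool_rot: [0.671, 0.739, -0.05, -0.04]
ft_force: [-0.4, -0.4, -0.7]
grip_width: 0.0022
turn [0.1318 0.0887 0.053 ] shift [ 0.0306 -0.1203  0.3909]
```

View pics/m4.png

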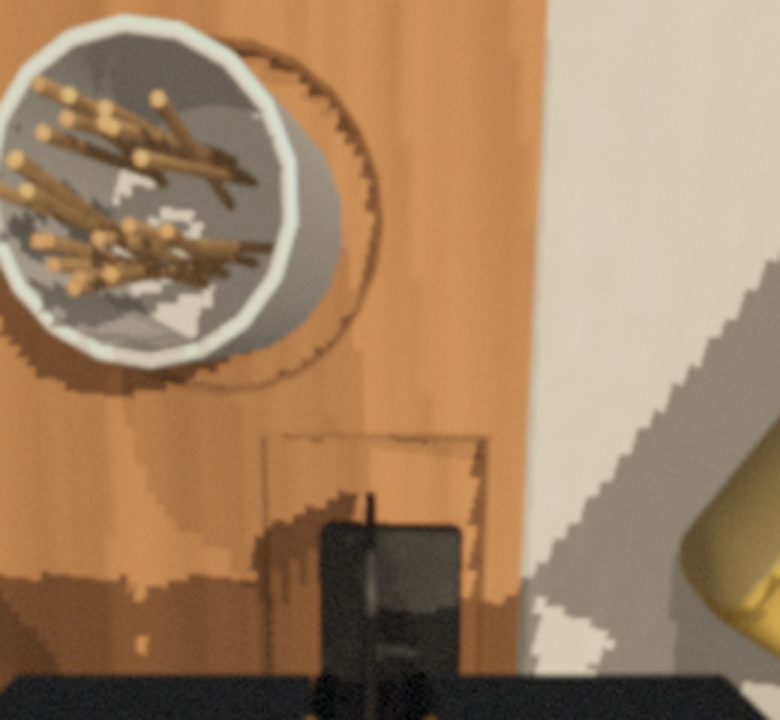

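```bash
python3 -m crank '0.1 0.05 0 0.03 -0.1 0.2 1;0 0 0 0 0 0.1 1;0 0 0 0 0 0 1';python3 - <<'E'
from h import *
w=board(.086,0,0)
go(np.r_[w[:2],.041],rott(5.2,8))
p=viewer.camera("wrist"); crop(p,130,0,390,240,3,"pics/m5.png")
E
```

```text
time: 31.82
position: [0.6134, -0.0277, 0.056]
tool_rot: [0.671, 0.739, -0.048, -0.039]
ft_force: [0.1, 0.2, -0.0]
grip_width: 0.0017
turn [0.1769 0.088  0.0542] shift [ 0.0339 -0.1432  0.3951]
```

View pics/m5.png

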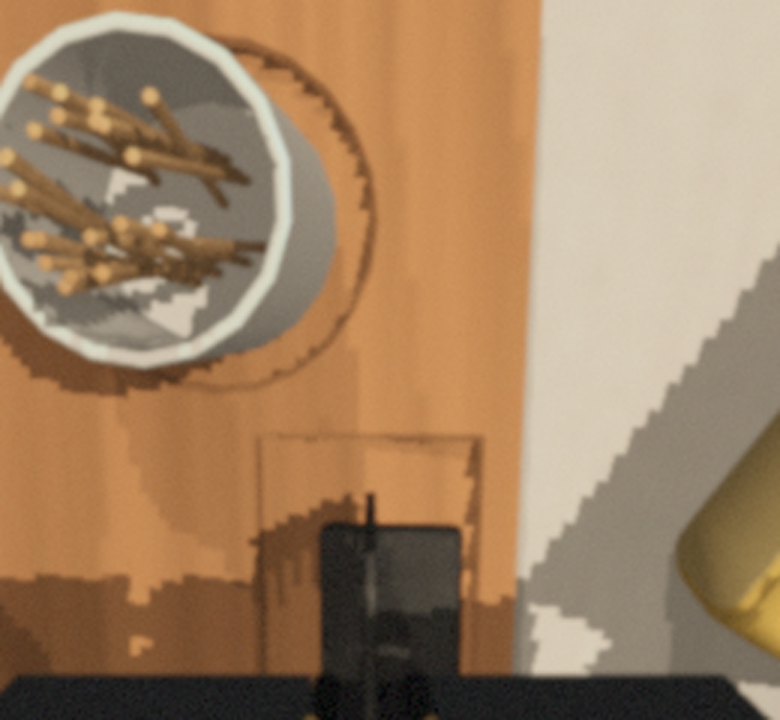

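```bash
python3 - <<'E'
from h import *
o=robot.get_obs(); print(o["q"],o["joint_torque"],o["ft_force"],o["moment"])
t=viewer.camera("top"); cv2.imwrite("pics/m6.png",cv2.resize(t["img"][0:260,130:450,::-1],None,fx=2.4,fy=2.2))
s=viewer.camera("scene"); cv2.imwrite("pics/m7.png",cv2.resize(s["img"][40:280,180:440,::-1],None,fx=2.8,fy=2.4))
E
```

```text
[-0.205   0.773   1.4825 -0.0513  1.0021 -0.2708] [ -0.046  -48.5362 -11.9621  -0.0956   0.6211  -0.0114] [ 0.5461  0.286  -0.7486] [-0.0701 -0.0114 -0.0246]
```

View pics/m6.png

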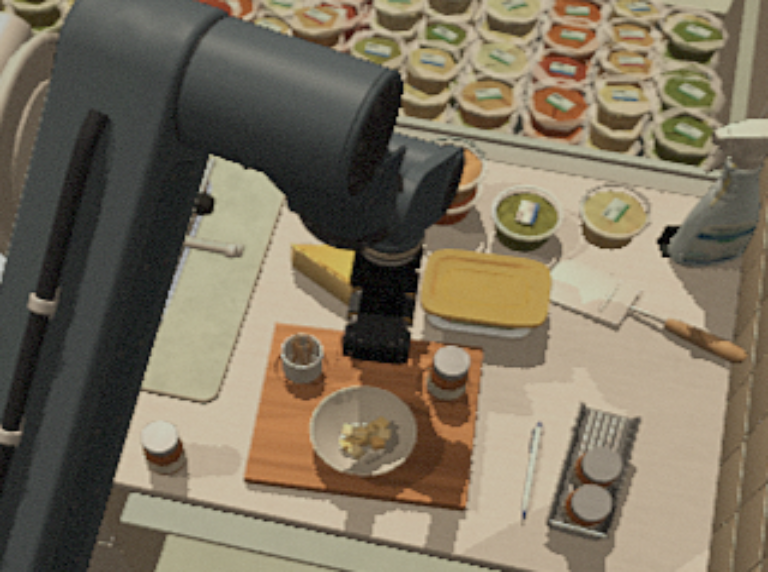

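View pics/m7.png

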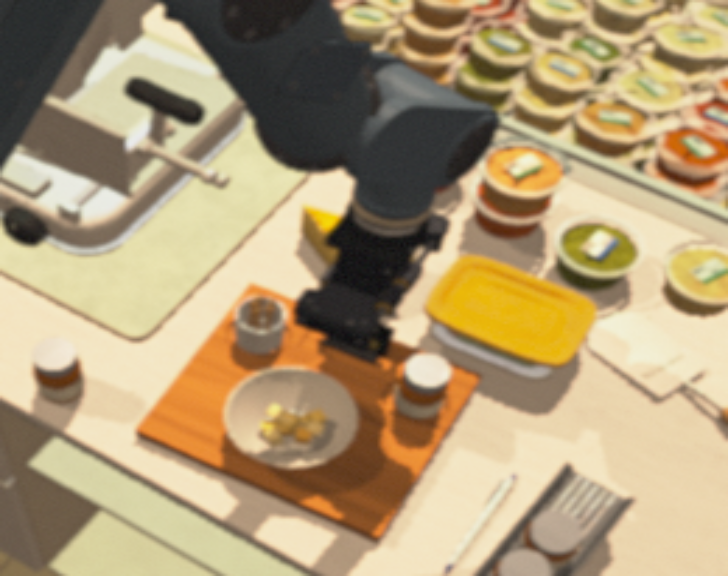

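```bash
python3 -m crank '0 0 0 0 -0.1 0.1 1'; python3 - <<'E'
from h import *
o=robot.get_obs(); print(o["q"],o["joint_torque"],o["ft_force"],o["moment"])
E
python3 -m crank '0 0 0 0 0 0 1'; python3 - <<'E'
from h import *
o=robot.get_obs(); print(o["q"],o["joint_torque"],o["ft_force"],o["moment"])
E
```

```text
time: 32.1
position: [0.614, -0.0279, 0.0553]
tool_rot: [0.672, 0.739, -0.045, -0.036]
ft_force: [4.1, 5.1, 30.3]
grip_width: 0.0015
[-0.2064  0.7708  1.4897 -0.049   0.9884 -0.272 ] [ -3.249  -30.0501  -5.377   -1.1979  -0.0156   0.017 ] [ 4.0619  5.0537 30.2777] [ 0.7951  0.2536 -0.0747]
time: 32.22
position: [0.6145, -0.0278, 0.0558]
tool_rot: [0.672, 0.739, -0.044, -0.035]
ft_force: [0.7, -0.1, -0.2]
grip_width: 0.0018
[-0.2061  0.7702  1.4891 -0.0487  0.9886 -0.272 ] [  0.0353 -49.9989 -13.0405  -0.0416   0.4116  -0.008 ] [ 0.7052 -0.0765 -0.1929] [-0.0606 -0.0426  0.0109]
```

I hit a 30 N contact. The foot's image scale matches the groove floor, so the card was gripped higher than planned and its foot is already on the floor. I'll look closer before releasing.

```bash
python3 - <<'E'
from h import *
p=viewer.camera("wrist"); crop(p,190,130,310,230,6,"pics/n1.png")
print(p["xyz"])
E
```

```text
[0.6257 0.0443 0.2169]
```

View pics/n1.png

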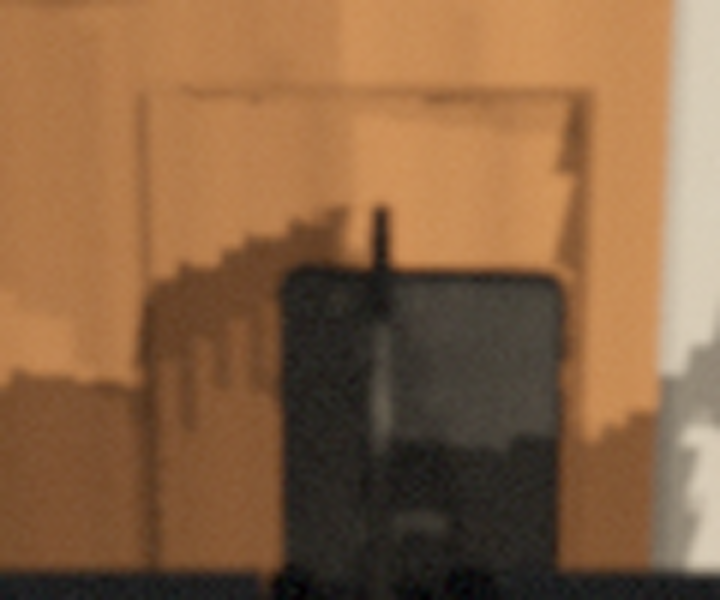

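```bash
python3 -m crank '0 0 0 0 0 -0.2 1;0 0 0 0 -0.2 0 1;0 0 0 0 0 0 1';python3 - <<'E'
from h import *
w=board(.086,0,0)
go(np.r_[w[:2],.055],rott(5.2,8))
p=viewer.camera("wrist"); crop(p,190,130,310,230,6,"pics/n2.png")
E
```

```text
time: 32.65
position: [0.6057, -0.0284, 0.0625]
tool_rot: [0.672, 0.739, -0.045, -0.037]
ft_force: [0.7, 0.1, -0.5]
grip_width: 0.0019
turn [0.262  0.0813 0.04  ] shift [0.0315 0.0232 0.1846]
```

View pics/n2.png

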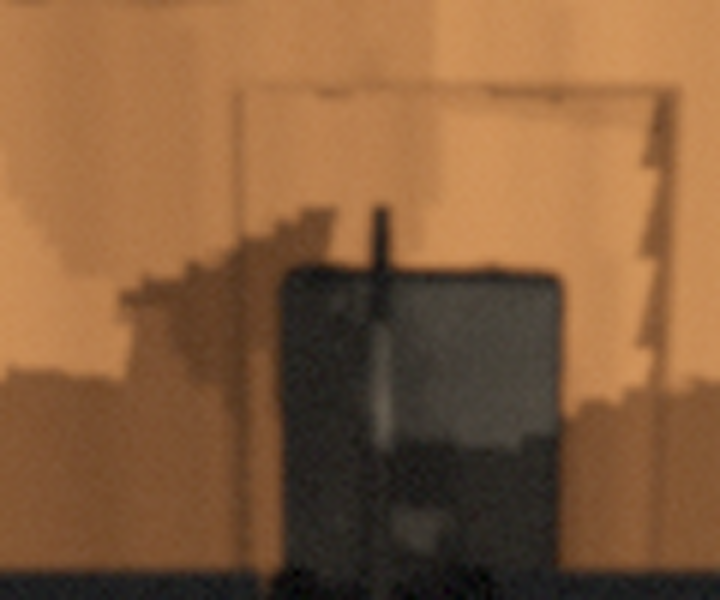

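```bash
python3 -m crank '0.2 0 0 0 0.08 0.1 1;0 0 0 0 0 0 1'|grep -v rot; python3 -m crank '0 0 0 0 0 0.1 1'|grep -v rot; python3 - <<'E'
from h import *
p=viewer.camera("wrist"); crop(p,190,130,310,230,6,"pics/n3.png")
E
```

```text
time: 32.95
position: [0.6092, -0.0284, 0.0574]
ft_force: [-0.0, 0.2, -0.5]
grip_width: 0.0016
time: 33.08
position: [0.6097, -0.0285, 0.0551]
ft_force: [-2.8, 2.1, 27.5]
grip_width: 0.0019
```

View pics/n3.png

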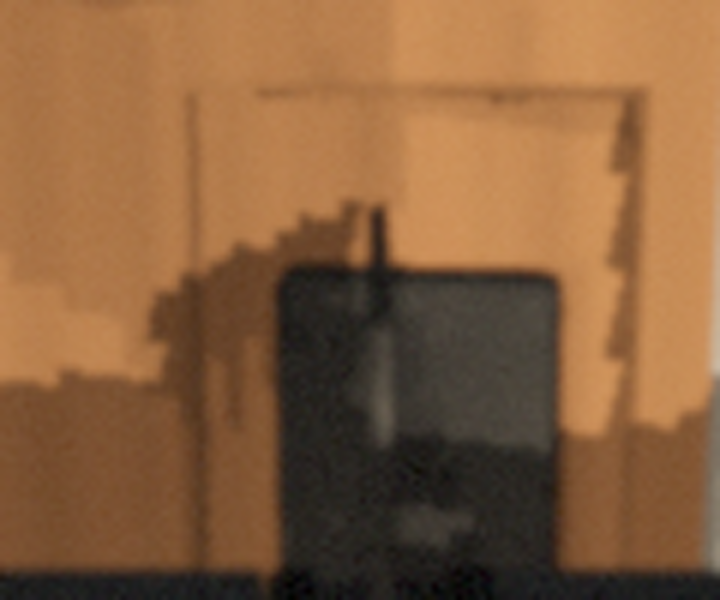

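The foot is centred in the groove and touching the floor, so I'm releasing.

```bash
python3 -m crank '0 0 0 0 0 0 1'|grep -v rot; python3 -m crank '0 0 0 0 0 0 0.6;0 0 0 0 0 0 0.6;0 0 0 0 0 0 0.6'|grep -v rot; python3 -m crank '0 0 0 0 0 0 0.4;0 0 0 0 0 -0.3 0.4;0 0 0 0 0 -0.6 0.4;0 0 0 0 0 -0.8 0.2;0 0 0 0 0 -0.8 0'|grep -v rot;  python3 - <<'E'
from h import *
p=viewer.camera("wrist"); cv2.imwrite("pics/n4.png",p["img"][:,:,::-1])
E
```

```text
time: 33.25
position: [0.6098, -0.0285, 0.0555]
ft_force: [0.2, 0.5, 0.4]
grip_width: 0.0018
time: 33.62
position: [0.6096, -0.0285, 0.0549]
ft_force: [0.4, -0.3, 0.1]
grip_width: 0.0165
time: 34.25
position: [0.6214, -0.0262, 0.1556]
ft_force: [-0.2, -0.0, -0.2]
grip_width: 0.0378
```

View pics/n4.png

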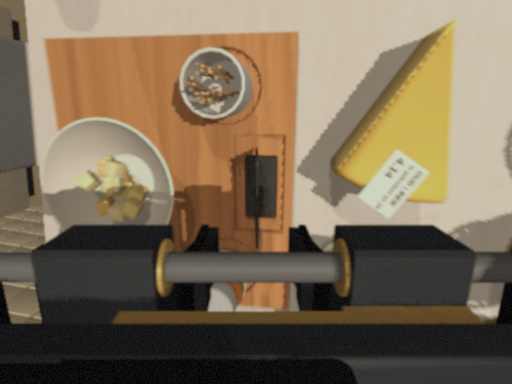

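```bash
python3 -m crank '-0.3 0 0 0 -0.6 -0.6 -1;-0.3 0 -1 0 -1 -0.5 -1;-0.3 0 -1 0 -1 0 -1;-0.3 0 -1 0.3 -1 0 -1;-0.2 0 -1 0.6 -0.8 0 -1'|grep -v rot; python3 -m crank '0 0 -1 1 0 0 -1;0 0 -1 1 0 0 -1;0 0 -1 0.8 0.2 0 -1;0 0 -1 0.6 0.4 0 -1;0 0 -1 0.4 0.6 0 -1'|grep -v rot; python3 - <<'E'
from h import *
p=viewer.camera("scene"); crop(p,230,130,370,250,5,"pics/n5.png")
go([.405,.186,.17],rot(88))
E
```

```text
time: 34.92
position: [0.4485, -0.0289, 0.2226]
ft_force: [0.2, -0.3, -0.7]
grip_width: 0.0836
time: 35.55
position: [0.3938, 0.1318, 0.2262]
ft_force: [0.1, 0.2, 0.5]
grip_width: 0.0872
turn [ 0.1158  0.1418 -7.243 ] shift [0.6157 1.1528 1.4226]
```

View pics/n5.png

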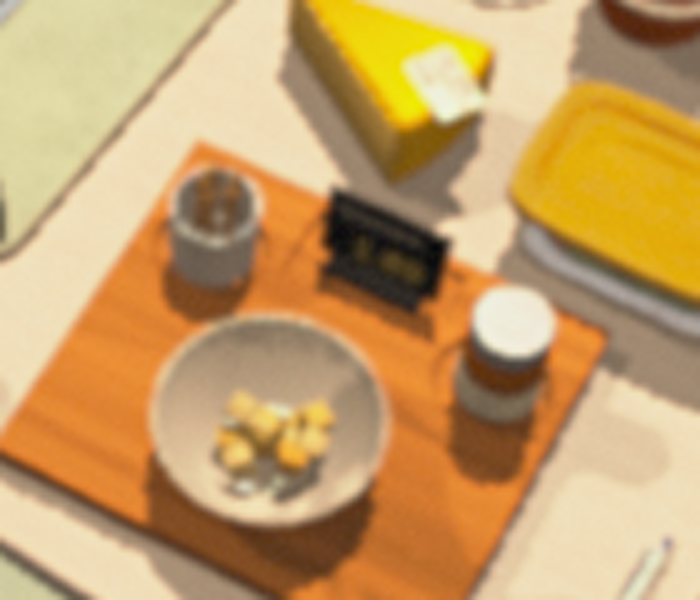

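The card stands in the groove with its price facing front. Now the new jar.

```bash
python3 -m crank '0 0 -1 0.2 0.4 0 -1;0 0 -1 0.1 0.4 0 -1;0 0 -1 0 0.3 0 -1;0 0 -1 0 0.1 0.2 -1;0 0 -1 0 0 0.2 -1'|grep -v rot; python3 -m crank '0.1 0.1 -0.9 0 0 0.2 -1;0 0 -0.9 0 0 0.2 -1;0 0 -0.5 0 0 0 -1;0 0 0 0 0 0 -1'|grep -v rot; python3 - <<'E'
from h import *
go([.405,.186,.14],rot(88))
E
```

```text
time: 36.22
position: [0.4135, 0.1834, 0.214]
ft_force: [-0.6, 0.4, 0.7]
grip_width: 0.087
time: 36.72
position: [0.4146, 0.1823, 0.1989]
ft_force: [0.3, -0.8, 0.8]
grip_width: 0.0871
turn [-0.0205  0.1727  0.2725] shift [0.2627 0.0929 1.4679]
```

```bash
python3 -m crank '0 0.15 0.25 0.2 0.1 0.5 -1;0 0 0 0 0 0.6 -1;0 0 0 0 0 0.3 -1;0 0 0 0 0 0 -1'|grep -v rot; python3 - <<'E'
from h import *
go([.405,.186,.026],rot(88))
p=viewer.camera("wrist"); cv2.imwrite("pics/o1.png",p["img"][:,:,::-1]); print(pix(p,[.405,.186,.076]))
E
```

```text
time: 37.22
position: [0.4091, 0.186, 0.1434]
ft_force: [1.2, -0.2, 0.1]
grip_width: 0.0869
turn [-0.0091  0.084  -0.0368] shift [ 0.1236 -0.0011  2.9342]
[252.798 201.666]
```

View pics/o1.png

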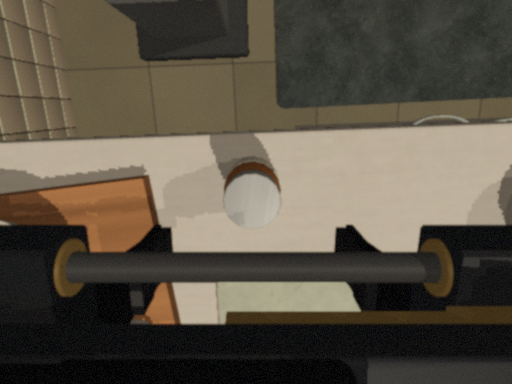

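```bash
python3 -m crank '0 0.1 0 0.1 0 0.6 -1;0 0 0 0 0 0.7 -1;0 0 0 0.1 0 0.7 -1;0 0 0 0 0 0.3 -1;0 0 0 0 0 0 -1'|grep -v rot; python3 - <<'E'
from h import *
go([.405,.186,.026],rot(88))
E
```

```text
time: 37.9
position: [0.4082, 0.1874, 0.0539]
ft_force: [0.4, 0.2, -0.2]
grip_width: 0.0871
turn [ 0.0268  0.149  -0.0464] shift [ 0.0874 -0.0394  0.6953]
```

```bash
python3 -m crank '0 0.15 0 0.1 0 0.4 -1;0 0 0 0.05 0 0.2 -1;0 0 0 0 0 0 -1'|grep -v rot; python3 - <<'E'
from h import *
go([.405,.186,.026],rot(88))
E
```

```text
time: 38.28
position: [0.4039, 0.188, 0.0299]
ft_force: [-0.0, 0.7, -0.3]
grip_width: 0.0869
turn [ 0.0383  0.0374 -0.0476] shift [-0.0286 -0.0503  0.098 ]
```

```bash
python3 -m crank '0 0 0 0 -0.05 0.1 -1;0 0 0 0 0 0 1;0 0 0 0 0 0 1;0 0 0 0 0 0 1;0 0 0 0 0 0 1' 20|grep -v rot;python3 -m crank '0 0 0 0 0 0 1;0 0 0 0 0 0 1;0 0 0 0 0 0 1'; python3 -m crank '0 0 0 0 0 -0.4 1;0 0 0 0 0 -1 1;0 0 0 0 0 -1 1;0 0 0 0 0 -1 1;0 0 0 0 0 -1 1'|grep -v rot
```

```text
time: 38.9
position: [0.4045, 0.186, 0.0263]
ft_force: [-0.3, 0.3, -0.3]
grip_width: 0.0548
time: 39.28
position: [0.4044, 0.186, 0.0264]
tool_rot: [0.019, 1.0, 0.002, 0.003]
ft_force: [0.8, 0.1, 0.3]
grip_width: 0.0469
time: 39.9
position: [0.4004, 0.1848, 0.2036]
ft_force: [1.3, 1.0, -1.3]
grip_width: 0.0473
```

```bash
python3 - <<'E'
from h import *
g=BACK+.008*UP-.0116*N; print(g)
go(g+.09*N,FROT)
E
python3 -m crank '0 0 0 -0.3 -1 0 1;0 0 0 -0.3 -1 -0.2 1;0 0 0 -0.3 -1 -0.2 1;0 0 0 -0.3 -1 -0.2 1;0 0 0 -0.3 -1 -0.2 1'|grep -v rot; python3 -m crank '0 0 0 -0.2 -1 0 1;0 0 0 -0.2 -1 0 1;0 0 0 -0.1 -1 0 1;0 -0.3 0 0 -1 0 1;0 -0.3 0 0 -1 0 1'|grep -v rot; python3 - <<'E'
from h import *
g=BACK+.008*UP-.0116*N; print(g)
go(g+.09*N,FROT)
E
```

```text
[ 0.5378 -0.3099  0.0745]
turn [ 0.0492 -2.6762  0.3056] shift [ -3.42   -12.2093   0.9954]
time: 40.52
position: [0.4532, -0.0195, 0.2382]
ft_force: [0.2, -0.1, -1.8]
grip_width: 0.0474
time: 41.15
position: [0.4657, -0.2256, 0.2359]
ft_force: [1.8, 0.4, -1.8]
grip_width: 0.0474
[ 0.5378 -0.3099  0.0745]
turn [ 0.1269 -2.0252  0.3795] shift [-1.2694 -2.0417  1.8947]
```

```bash
python3 -m crank '0.05 -0.5 0.1 -0.3 -0.7 0 1;0.05 -0.5 0.1 -0.3 -0.7 0.1 1;0 -0.5 0.1 -0.3 -0.4 0.2 1;0 -0.4 0 -0.2 -0.2 0.2 1;0 0 0 0 0 0 1'|grep -v rot; python3 - <<'E'
from h import *
g=BACK+.008*UP-.0116*N; print(g)
go(g+.09*N,FROT)
p=viewer.camera("wrist"); cv2.imwrite("pics/p1.png",p["img"][:,:,::-1])
E
```

```text
time: 41.78
position: [0.5062, -0.3117, 0.217]
ft_force: [0.5, -0.0, -0.4]
grip_width: 0.0472
[ 0.5378 -0.3099  0.0745]
turn [ 0.0606 -0.1375 -0.0008] shift [0.0187 0.0894 1.3982]
```

View pics/p1.png

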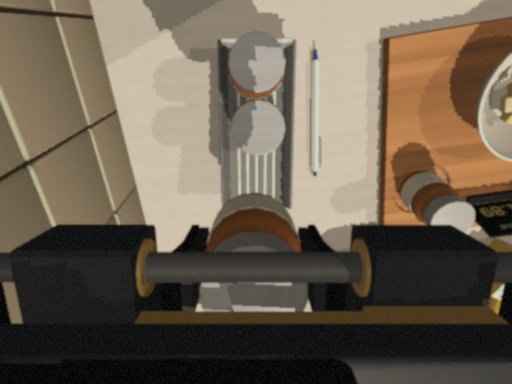

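```bash
python3 - <<'E'
from h import *
p=viewer.camera("wrist")
for k in(2,1): print(pix(p,BACK-k*.048*UP+.038*N))
crop(p,210,20,310,170,5,"pics/p2.png")
E
python3 -m crank '0.05 -0.1 0 0 0.1 0.5 1;0 0 0 0 0 0.4 1;0 0 0 0 0 0 1'|grep -v rot; python3 - <<'E'
from h import *
g=BACK+.008*UP-.0116*N
go(g+.05*N,FROT)
E
```

```text
[257.0631  62.4745]
[256.8205 127.8111]
time: 42.25
position: [0.5151, -0.3061, 0.1828]
ft_force: [-1.1, -0.3, -1.3]
grip_width: 0.0473
turn [ 0.0016 -0.0296  0.0387] shift [ 0.0467 -0.0555  1.5164]
```

View pics/p2.png

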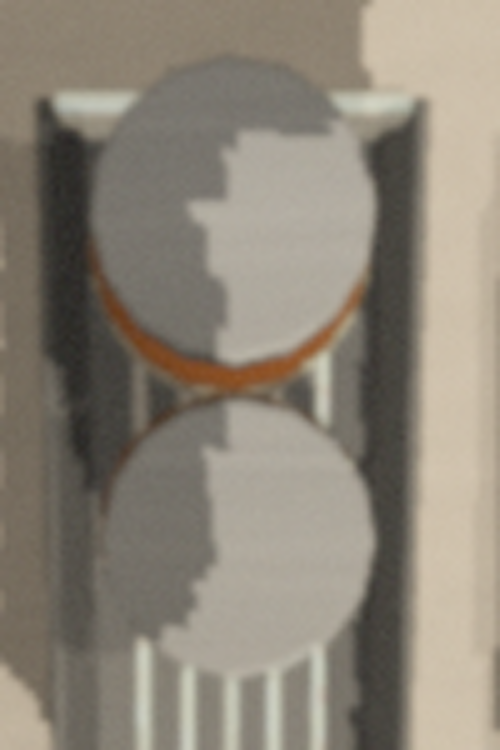

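```bash
python3 -m crank '0 0 0 0.05 -0.05 0.6 1;0 0 0 0 0 0.6 1;0 0 0 0 0 0.5 1;0 0 0 0 0 0 1'|grep -v rot; python3 - <<'E'
from h import *
g=BACK+.008*UP-.0116*N
go(g+.015*N,FROT)
E
```

```text
time: 42.75
position: [0.5307, -0.3106, 0.1175]
ft_force: [-0.0, 0.8, -0.6]
grip_width: 0.047
turn [-0.0401  0.0168  0.0662] shift [0.0717 0.0325 0.7117]
```

```bash
python3 -m crank '0 0 0.05 0.05 0.03 0.4 1;0 0 0 0.02 0 0.3 1;0 0 0 0 0 0 1'|grep -v rot; python3 - <<'E'
from h import *
g=BACK+.008*UP-.0116*N
go(g+.003*N,FROT)
p=viewer.camera("wrist"); cv2.imwrite("pics/p3.png",p["img"][:,:,::-1])
E
```

```text
time: 43.12
position: [0.5356, -0.3107, 0.09]
ft_force: [-0.1, 0.1, -1.8]
grip_width: 0.0473
turn [-0.0666  0.0479  0.0199] shift [0.0355 0.0257 0.3146]
```

View pics/p3.png

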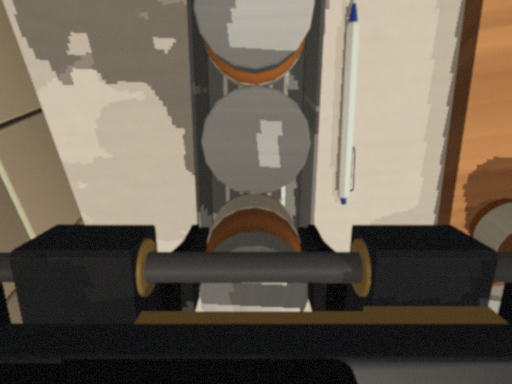

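```bash
python3 -m crank '-0.05 0.05 0 0.03 0.04 0.2 1;0 0 0 0 0 0 1'|grep -v rot; python3 -m crank '0 0 0 0 0 0.12 1;0 0 0 0 0 0 1'|grep -v rot; python3 - <<'E'
from h import *
g=BACK+.008*UP-.0116*N
go(g,FROT)
E
```

```text
time: 43.42
position: [0.5368, -0.3095, 0.0825]
ft_force: [0.7, -0.0, -2.0]
grip_width: 0.0473
time: 43.68
position: [0.5381, -0.3098, 0.0778]
ft_force: [0.8, 0.0, -0.7]
grip_width: 0.0472
turn [-0.0317  0.0172  0.0226] shift [ 0.0265 -0.0021  0.0797]
```

```bash
python3 -m crank '0 0 0 0.02 0 0.06 1'|grep -v rot; python3 -m crank '0 0 0 0.02 0 0.04 1'|grep -v rot;python3 -m crank '0 0 0 0 0 0 1'|grep -v rot; python3 - <<'E'
from h import *
g=BACK+.008*UP-.0116*N
go(g,FROT)
E
```

```text
time: 43.8
position: [0.5381, -0.31, 0.0755]
ft_force: [0.2, -0.3, -0.5]
grip_width: 0.0475
time: 43.92
position: [0.5379, -0.31, 0.0746]
ft_force: [-3.7, 1.8, 12.8]
grip_width: 0.0469
time: 44.05
position: [0.5379, -0.31, 0.0749]
ft_force: [0.7, -0.1, -1.8]
grip_width: 0.0474
turn [-0.0394  0.0368  0.0239] shift [0.0045 0.0039 0.0102]
```

Contact came at the expected height (12.8 N). Releasing the jar and retracting along its axis.

```bash
python3 -m crank '0 0 0 0 0 0 -1;0 0 0 0 0 0 -1;0 0 0 0 0 0 -1;0 0 0 0 0 0 -1;0 0 0 0 0 0 -1'|grep -v rot; python3 -m crank '0 0 0 0 0 -0.4 -1;0 0 0 0 0 -0.8 -1;0 0 0 0 0 -1 -1;0 0 0 0 0 -1 -1;0 0 0 0 0 -1 -1'|grep -v rot; python3 - <<'E'
from h import *
p=viewer.camera("wrist"); cv2.imwrite("pics/q1.png",p["img"][:,:,::-1])
for k in(2,1,0): print(pix(p,BACK-k*.048*UP+.038*N))
E
```

```text
time: 44.68
position: [0.5384, -0.3107, 0.0753]
ft_force: [0.2, -0.1, -0.2]
grip_width: 0.0851
time: 45.3
position: [0.4972, -0.306, 0.2437]
ft_force: [-1.0, -0.2, 0.9]
grip_width: 0.0872
[252.1403  69.5937]
[252.0773 128.5089]
[252.0195 182.5381]
```

View pics/q1.png

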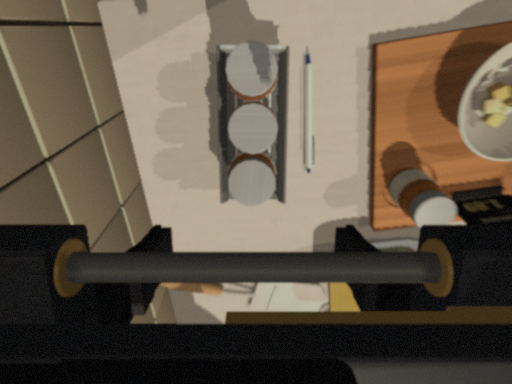

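All three feeder caps, at (252,69), (253,128) and (252,183), match the full-feeder prediction. I'm backing off for the final views.

```bash
python3 -m crank '0 0.5 0 1 0.5 -0.5 -1;0 0.5 0 1 0.5 -0.5 -1;0 0.5 0 0 1 -0.3 -1;0 0.5 0 0 1 0 -1;0 0.5 0 0 1 0 -1'|grep -v rot; python3 -m crank '0 0 0 0 1 0 -1;0 0 0 0 1 0 -1;0 0 0 0 1 0 -1;0 0 0 0 1 0 -1;0 0 0 0 1 0 -1'|grep -v rot; python3 -m crank '0 0 0 0 1 0 -1;0 0 0 0 1 0 -1;0 0 0 0 1 0 -1;0 0 0 0 1 0 -1;0 0 0 0 0 0 -1'|grep -v rot;python3 - <<'E'
from h import *
t=viewer.camera("top"); crop(t,225,130,425,265,4,"pics/r1.png")
s=viewer.camera("scene"); crop(s,225,130,425,310,3.5,"pics/r2.png")
c=BO+BR.apply([-.046,0,0])
for p in(t,s):
  for d in spotter.boxes_of("bowl",p)[:1]: print(world(p,d["at"]),d["score"])
E
```

```text
time: 45.98
position: [0.4176, -0.1421, 0.2891]
ft_force: [-0.3, 0.1, -0.5]
grip_width: 0.0865
time: 46.6
position: [0.4323, 0.0633, 0.2892]
ft_force: [0.4, -0.6, 0.6]
grip_width: 0.0869
time: 47.22
position: [0.4436, 0.2297, 0.2897]
ft_force: [0.4, -0.4, -1.1]
grip_width: 0.0866
[ 0.4788 -0.0331  0.0416] 0.84
[ 0.4813 -0.0374  0.0406] 0.78
```

View pics/r1.png

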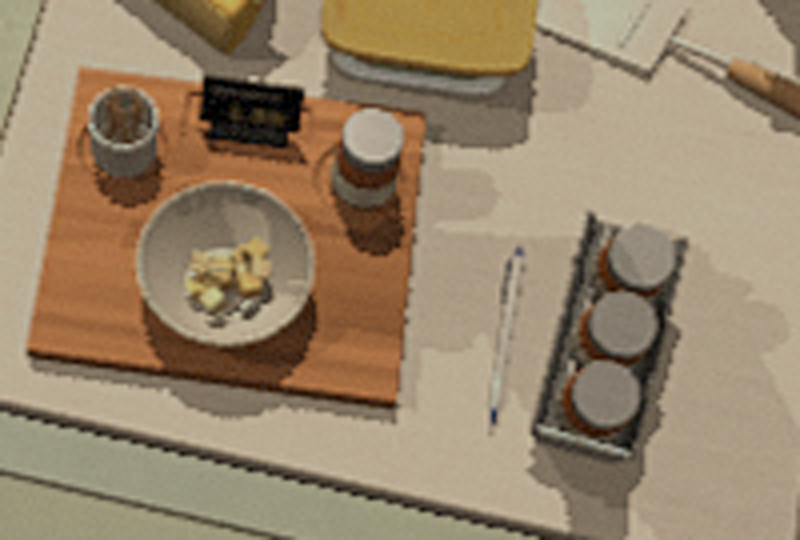

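View pics/r2.png

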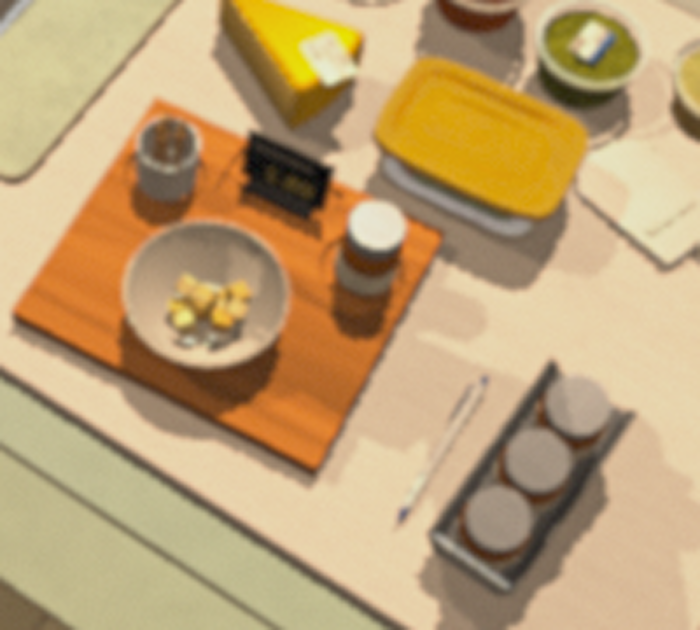

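The result looks right. One close wrist look at the wells to verify seating.

```bash
python3 -m crank '0 0 0 -0.6 -1 0.2 -1;0 0 0 -0.7 -1 0.2 -1;0 0 0 -0.8 -1 0.2 -1;0 0 0 -0.8 -1 0.2 -1;0 0 0 -0.8 -1 0.1 -1'|grep pos; python3 -m crank '0 0 0 -0.5 -1 0 -1;0 0 0 -0.4 -0.6 0 -1;0 0 0 0 0 0 -1'|grep pos
python3 - <<'E'
from h import *
p=viewer.camera("wrist"); im=p["img"][:,:,::-1].copy()
u=[.523-.520,0]
for c in((.053,.088),(.053,-.088)):
    pts=np.array([pix(p,board(c[0]+.032*np.cos(a),c[1]+.032*np.sin(a),.018)) for a in np.linspace(0,6.28,60)])
    cv2.polylines(im,[np.round(pts*8).astype(np.int32)],True,(0,255,0),1,cv2.LINE_AA,3)
cv2.imwrite("pics/s1.png",cv2.resize(im[0:235,120:400],None,fx=2.8,fy=2.5,interpolation=cv2.INTER_CUBIC))
E
```

```text
position: [0.5766, 0.0054, 0.2643]
position: [0.6079, -0.0723, 0.2668]
```

View pics/s1.png

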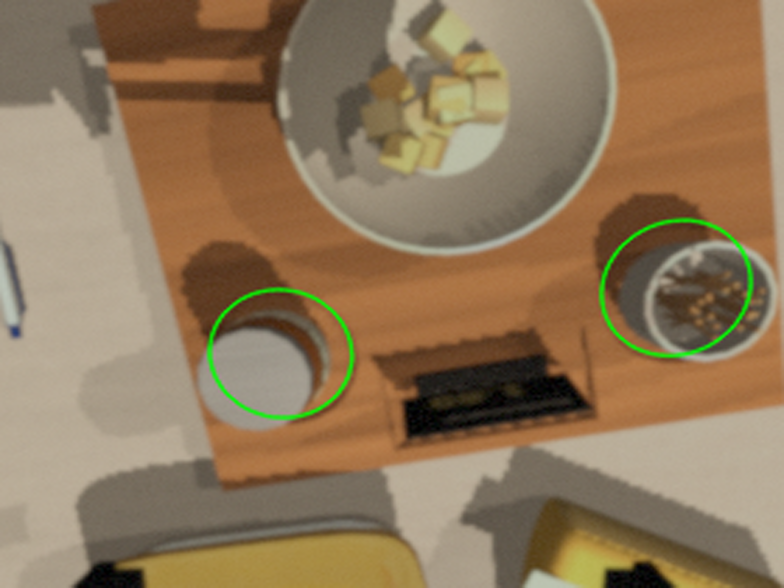

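```bash
python3 - <<'E'
from h import *
p=viewer.camera("wrist")
print(atz(p,(255/2.8+120,378/2.5),.089),"cup",atz(p,(711/2.8+120,300/2.5),.063))
print(robot.get_obs()["time"])
crop(p,180,90,400,190,3.6,"pics/s2.png")
E
```

```text
[ 0.5806 -0.117   0.089 ] cup [0.5663 0.0597 0.063 ]
48.525
```

View pics/s2.png

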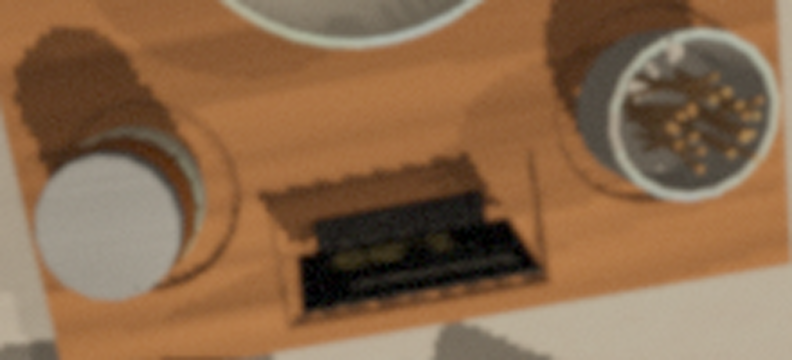

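The cap and rim positions assumed at seated height fall within about 3 mm of the well centres, and the foot is inside the groove. Handing in.

```bash
python3 - <<'E'
from rig import robot
print(robot.hand_in(), robot.get_obs()["time"])
E
```

```text
the job is handed in; nothing more can be done
the job is handed in; nothing more can be done
```

I finished the job and handed it in at about 48.5 s of the 144 s. The oldest jar stands in the right well, the cup of picks in the left well, and the price card in the groove behind the bowl with its price facing front. The new jar is last in the feeder.

**What the last checks showed:**
- **Wells:** the jar cap and cup rim, seen from above, lie within about 3 mm of their well centres. That assumes they are at seated height.
- **Card:** its foot lies inside the groove outline.
- **Feeder:** the two older jars slid to the front. All three caps match the predicted full-feeder positions to about a pixel.
- **Bowl:** it reads within about 3 mm of where it started.

**What disagreed or went wrong:**
- **Card grip and lean:** the card was gripped higher than planned because the fingers were still closing when I lifted. The card also leans back about 8° on its foot, so I tilted the tool to match when setting it down.
- **Card contact force:** lowering the card into the groove brought up to 30 N at the wrist, through the card rather than the gripper body. I re-centred it before releasing.
- **Board position:** one close view put the board about 3 mm farther back than my first fit, so I corrected the card placement for that.
- **Cap heights:** my two-camera cap heights in the feeder came out 5–10 mm below the stated geometry. I used the stated heights together with the wrist view, and the contact height agreed with that.

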